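Clip plug-in boards into the test fixture and shut its cover

ROBOT

A 6-joint arm with a two-finger parallel gripper is mounted at the origin on a cart in front of the work surface, level with it; the furniture and walls round the work are solid. World frame = base frame: x ahead of the robot, y to its left, z up, the work surface at z = 0. Lengths are in m, angles in rad, forces in N, time in s.
With the tool pointing down it reaches from about 0.275 to 0.875 m from the base axis. Payload 12.5 kg.
Tool frame: the origin (TCP) lies midway between the tips of the shut fingers; the grasp point (between the pads) lies 19 mm behind it; z points along the fingers, y is the line along which they close (so a half turn about z gives the same grasp; the last joint's range is limited). The gripper opens to 85 mm and grips with 20 to 120 N. Pads are 22 mm wide; open, the fingers measure 114 mm over their backs; the gripper's body (76 mm by 85 mm) begins 54 mm behind the grasp point. The pads swing forward as they close: fully open they stand 13 mm farther back than shut.
Start: joints at [-0.085, 0.351, 1.652, -0, 1.139, -0.085], TCP at [0.55, 0, 0.231] pointing down, gripper open.
Joint ranges: [-2.75, 2.75], [-0.79, 2.1], [0.01, 2.65], [-1.57, 4.71], [0.07, 3.14], [-2.87, 2.87]. Speed limits (rad/s): [2.22, 2.22, 2.79, 3.14, 3.14, 3.14].

INTERFACE

Orientations are given as a rotation vector (axis times angle).
In Python, from rig import read_state, capture, hand_in gives the robot as it stands.
- The arm moves only by the tool apply_moves, never from a script. Its argument "increments" is one flat list of numbers, 5 for each row, row after row: the shift along the tool's x, y, z in cm, then the turn about the tool's z in degrees, then the opening, from 0 (shut) to 1 (fully open). In form: [tx, ty, tz, twist, fingers, tx, ty, tz, twist, fingers, ...]. A call has 1 to 10 rows; each row is the pose to reach, as a shift and turn from the pose commanded when the call began, along the tool's axes at that moment; what a row does not reach only later rows make up. A row lasts 1/10 s, in which the tool goes at most 50 mm and 8.59 degrees, less where a joint would pass 70% of its speed; a pose out of reach is approached as far as the arm can. A call with a gripper value outside its range is refused whole. The fingers move at their own pace and stop on an object; "grip_force" is the grip in N (left out, the last holds). Time passes only in rows, so rows that repeat a pose let the fingers close. It gives the time, the measured TCP pose, the force, the opening and the grip force at its end, in the units of the state.
- read_state(): the state, without advancing time (a new reading comes with each control period).
- capture(name): name is "scene" or "side" or "wrist"; returns a dict with "img" (480x640x3 uint8, red, green, blue), "range_z" (480x640 float32, m along the optical axis (not along the pixel's ray), 0 where there is no reading), "intrinsics" (3x3 intrinsics, pixels), "rvec" (rotation vector, rad) and "tvec" (3), from world to camera coordinates, as OpenCV has them; the wrist camera has in their place "T_tool_cam" (4x4, takes a point from camera to tool coordinates, whose origin is the TCP and whose axes are the flange's). Camera axes: x right, y down, z forward; pixel columns grow to the right and rows downward; lengths in m; the calibration is good to about 2 mm. A picture is of the moment at which its call begins: read the wrist's pose just before it.
- hand_in(): hands the job in; it is judged then, once.
The state is a dict: "clock": time; "q": joint angles; "qd": joint speeds; "joint_torque": joint torques, N m; "position": TCP position; "eef_rot": TCP orientation; "force": force on the tool from outside, world axes, zero at the start; "moment": the same for the moment, N m; "grip_width": finger opening in m; "finger_force": force on a finger pad.
Only numpy, scipy, OpenCV 4.12 (cv2) and the standard library are available. Lean on these libraries where they do the work, as an engineer would, in place of code of your own. Each camera call takes 0.05 s, during which the arm holds its last target. There are 200 camera calls.

TASK

Load every plug-in board (the green ones with a black plug block) into the test fixture, one to a bay, any bay: lift the bay's spring clip, slide the board in plain end first, plug towards the open front, fully home under the overhang against the rear stop, and put the clip down onto it. When all boards are in and all three clips are down, swing the clear cover over and press it fully shut past its catch. Leave the other things on the bench where they are.

Things in the scene. Friction and masses are not known exactly. Their poses are not given: they have to be found in the camera images.
- fixture: aluminium test fixture, fixed: base plate 132 x 212 x 16 mm, three bays 72 mm apart in y. Origin: centre of its underside on the bench; x from its open front to its rear, y left. Each bay: side rails 5 mm high, 40 mm apart inside, flared mouth at x = -45 mm; rear stop at x = +12 mm with a 7 mm deep fixed overhang before it over a 7 mm high slot: the board's end must be slid in from the front.
- bay1_home (a point): point in bay 1 (fixture axes) where the centre of a board's plug block is when the board lies fully home, 29 mm above the bench. The board then runs from 7 mm in front of this point to 63 mm behind it. The clip's hinge axis runs along y through the point 75 mm behind (x) and 3 mm above this one.
- clip1 (a joint): over-centre spring clip of bay 1: arm hinged at the rear, reaching forward over the bay, its foot (14 mm wide) pressing on the board. 0 = down on the empty bay, about 0.08 = down on a board, 1.2 = fully up. Springs down below 0.55 rad, up above it, and stays at either end; takes 3 to 4 N at the disc. All start down.
- clip1_grip (a point): centre of the grip disc at the free end of clip 1: black, 16 mm diameter, 12 mm thick along the fixture's y, 38 mm from the clip's hinge axis; can be pinched from above across its flat faces at any angle. 36 mm above the bench when down, 69 mm when up; base plate (16 mm high) below it.
- bay2_home (a point): point in bay 2 (fixture axes) where the centre of a board's plug block is when the board lies fully home, 29 mm above the bench. The board then runs from 7 mm in front of this point to 63 mm behind it. The clip's hinge axis runs along y through the point 75 mm behind (x) and 3 mm above this one.
- clip2 (a joint): over-centre spring clip of bay 2: arm hinged at the rear, reaching forward over the bay, its foot (14 mm wide) pressing on the board. 0 = down on the empty bay, about 0.08 = down on a board, 1.2 = fully up. Springs down below 0.55 rad, up above it, and stays at either end; takes 3 to 4 N at the disc. All start down.
- clip2_grip (a point): centre of the grip disc at the free end of clip 2: black, 16 mm diameter, 12 mm thick along the fixture's y, 38 mm from the clip's hinge axis; can be pinched from above across its flat faces at any angle. 36 mm above the bench when down, 69 mm when up; base plate (16 mm high) below it.
- bay3_home (a point): point in bay 3 (fixture axes) where the centre of a board's plug block is when the board lies fully home, 29 mm above the bench. The board then runs from 7 mm in front of this point to 63 mm behind it. The clip's hinge axis runs along y through the point 75 mm behind (x) and 3 mm above this one.
- clip3 (a joint): over-centre spring clip of bay 3: arm hinged at the rear, reaching forward over the bay, its foot (14 mm wide) pressing on the board. 0 = down on the empty bay, about 0.08 = down on a board, 1.2 = fully up. Springs down below 0.55 rad, up above it, and stays at either end; takes 3 to 4 N at the disc. All start down.
- clip3_grip (a point): centre of the grip disc at the free end of clip 3: black, 16 mm diameter, 12 mm thick along the fixture's y, 38 mm from the clip's hinge axis; can be pinched from above across its flat faces at any angle. 36 mm above the bench when down, 69 mm when up; base plate (16 mm high) below it.
- cover (a joint): hinged clear cover, steel frame, 125 x 192 mm. 0 = fully shut, 1.8 = thrown back past upright; starts at 1.7 to 1.8 and stays there. Let go below about 1.1 it sinks slowly until its tongue rests on a spring catch (51 mm high post at the fixture's left side) at about 0.2 rad; pressed past this catch (about 11 N at its front bar) it snaps to 0.
- cover_grip (a point): grip point of the cover's bar handle: black round bar, 12 mm diameter, standing 66 mm out of the cover's left side frame along the fixture's y, 50 mm from the hinge axis; the point is on its axis, 17 mm from its end. Can be pinched from above across its diameter (along the fixture's x) at any cover angle; 54 mm above the bench when shut, about 103 mm when open
- cover_front (a point): middle of the top face of the steel bar along the cover's front edge (8 mm wide, 7 mm high), 121 mm from the hinge axis; a good place to press from above when the cover is down (then 57 mm above the bench)
- cover_hinge (a point): point on the cover's hinge axis (along the fixture's y) at the rear of the fixture, 54 mm above the bench; fixture axes
- board1_plug (a point): board 1 (two or three are present, all alike): green plate 70 x 36 x 4 mm with a black plug block on one end, 14 (x) x 26 (y) x 18 mm high on the plate; 35 to 70 g. Point: centre of the block, 13 mm above the board's underside; x points along the board to the plain end, z up. The plate reaches from 7 mm behind the point to 63 mm ahead. Take it by the block's 26 mm width.
- board2_plug (a point): board 2 (two or three are present, all alike): green plate 70 x 36 x 4 mm with a black plug block on one end, 14 (x) x 26 (y) x 18 mm high on the plate; 35 to 70 g. Point: centre of the block, 13 mm above the board's underside; x points along the board to the plain end, z up. The plate reaches from 7 mm behind the point to 63 mm ahead. Take it by the block's 26 mm width.
- board3_plug (a point): board 3 (two or three are present, all alike): green plate 70 x 36 x 4 mm with a black plug block on one end, 14 (x) x 26 (y) x 18 mm high on the plate; 35 to 70 g. Point: centre of the block, 13 mm above the board's underside; x points along the board to the plain end, z up. The plate reaches from 7 mm behind the point to 63 mm ahead. Take it by the block's 26 mm width.
- heatsink: bystander, to be left alone: black finned heat sink, 28 x 34 x 22 mm, near the front edge of the bench; origin at its underside
- pen: bystander, to be left alone: white pen, 145 mm long, near the front edge; origin at its underside
- bare_board: bystander, to be left alone: small bare green circuit board without a black plug block, 90 x 50 x 11 mm, near the front edge; not one of the boards to load; origin at its underside

How it is judged:
On the way, in this order (a step that is already met when the one before it is completed fails the run):
1. every board present is fully home in a bay with that bay's clip down on it, and all clips are down (((x of board1_plug in the frame of bay1_home between -0.005 and 0.005 m and y of board1_plug in the frame of bay1_home between -0.004 and 0.004 m and z of board1_plug in the frame of bay1_home between -0.003 and 0.003 m and angle between the x axis of board1_plug and the x axis of bay1_home, either way round below 0.12 rad and angle between board1_plug's own z axis and vertical below 0.08 rad and value of joint clip1 between 0.03 and 0.2 rad) or (x of board1_plug in the frame of bay2_home between -0.005 and 0.005 m and y of board1_plug in the frame of bay2_home between -0.004 and 0.004 m and z of board1_plug in the frame of bay2_home between -0.003 and 0.003 m and angle between the x axis of board1_plug and the x axis of bay2_home, either way round below 0.12 rad and angle between board1_plug's own z axis and vertical below 0.08 rad and value of joint clip2 between 0.03 and 0.2 rad) or (x of board1_plug in the frame of bay3_home between -0.005 and 0.005 m and y of board1_plug in the frame of bay3_home between -0.004 and 0.004 m and z of board1_plug in the frame of bay3_home between -0.003 and 0.003 m and angle between the x axis of board1_plug and the x axis of bay3_home, either way round below 0.12 rad and angle between board1_plug's own z axis and vertical below 0.08 rad and value of joint clip3 between 0.03 and 0.2 rad)) and ((x of board2_plug in the frame of bay1_home between -0.005 and 0.005 m and y of board2_plug in the frame of bay1_home between -0.004 and 0.004 m and z of board2_plug in the frame of bay1_home between -0.003 and 0.003 m and angle between the x axis of board2_plug and the x axis of bay1_home, either way round below 0.12 rad and angle between board2_plug's own z axis and vertical below 0.08 rad and value of joint clip1 between 0.03 and 0.2 rad) or (x of board2_plug in the frame of bay2_home between -0.005 and 0.005 m and y of board2_plug in the frame of bay2_home between -0.004 and 0.004 m and z of board2_plug in the frame of bay2_home between -0.003 and 0.003 m and angle between the x axis of board2_plug and the x axis of bay2_home, either way round below 0.12 rad and angle between board2_plug's own z axis and vertical below 0.08 rad and value of joint clip2 between 0.03 and 0.2 rad) or (x of board2_plug in the frame of bay3_home between -0.005 and 0.005 m and y of board2_plug in the frame of bay3_home between -0.004 and 0.004 m and z of board2_plug in the frame of bay3_home between -0.003 and 0.003 m and angle between the x axis of board2_plug and the x axis of bay3_home, either way round below 0.12 rad and angle between board2_plug's own z axis and vertical below 0.08 rad and value of joint clip3 between 0.03 and 0.2 rad)) and ((x of board3_plug in the frame of bay1_home between -0.005 and 0.005 m and y of board3_plug in the frame of bay1_home between -0.004 and 0.004 m and z of board3_plug in the frame of bay1_home between -0.003 and 0.003 m and angle between the x axis of board3_plug and the x axis of bay1_home, either way round below 0.12 rad and angle between board3_plug's own z axis and vertical below 0.08 rad and value of joint clip1 between 0.03 and 0.2 rad) or (x of board3_plug in the frame of bay2_home between -0.005 and 0.005 m and y of board3_plug in the frame of bay2_home between -0.004 and 0.004 m and z of board3_plug in the frame of bay2_home between -0.003 and 0.003 m and angle between the x axis of board3_plug and the x axis of bay2_home, either way round below 0.12 rad and angle between board3_plug's own z axis and vertical below 0.08 rad and value of joint clip2 between 0.03 and 0.2 rad) or (x of board3_plug in the frame of bay3_home between -0.005 and 0.005 m and y of board3_plug in the frame of bay3_home between -0.004 and 0.004 m and z of board3_plug in the frame of bay3_home between -0.003 and 0.003 m and angle between the x axis of board3_plug and the x axis of bay3_home, either way round below 0.12 rad and angle between board3_plug's own z axis and vertical below 0.08 rad and value of joint clip3 between 0.03 and 0.2 rad)) and value of joint each of clip1, clip2, clip3 below 0.2 rad and value of joint cover above 0.15 rad), for 0.2 s.
2. the cover is pressed shut past its catch (value of joint cover below 0.025 rad), for 0.3 s.
At the end, for the whole second after the job is handed in: Every board present lies flat (tilt under 0.08) in a bay, its plug within 5 mm along, 4 mm across and 3 mm in height of the home point and 0.12 rad in direction, that bay's clip down on it (0.03 to 0.2 rad); all clips below 0.2 rad; cover shut past its catch (below 0.025 rad), at rest (((x of board1_plug in the frame of bay1_home between -0.005 and 0.005 m and y of board1_plug in the frame of bay1_home between -0.004 and 0.004 m and z of board1_plug in the frame of bay1_home between -0.003 and 0.003 m and angle between the x axis of board1_plug and the x axis of bay1_home, either way round below 0.12 rad and angle between board1_plug's own z axis and vertical below 0.08 rad and value of joint clip1 between 0.03 and 0.2 rad) or (x of board1_plug in the frame of bay2_home between -0.005 and 0.005 m and y of board1_plug in the frame of bay2_home between -0.004 and 0.004 m and z of board1_plug in the frame of bay2_home between -0.003 and 0.003 m and angle between the x axis of board1_plug and the x axis of bay2_home, either way round below 0.12 rad and angle between board1_plug's own z axis and vertical below 0.08 rad and value of joint clip2 between 0.03 and 0.2 rad) or (x of board1_plug in the frame of bay3_home between -0.005 and 0.005 m and y of board1_plug in the frame of bay3_home between -0.004 and 0.004 m and z of board1_plug in the frame of bay3_home between -0.003 and 0.003 m and angle between the x axis of board1_plug and the x axis of bay3_home, either way round below 0.12 rad and angle between board1_plug's own z axis and vertical below 0.08 rad and value of joint clip3 between 0.03 and 0.2 rad)) and ((x of board2_plug in the frame of bay1_home between -0.005 and 0.005 m and y of board2_plug in the frame of bay1_home between -0.004 and 0.004 m and z of board2_plug in the frame of bay1_home between -0.003 and 0.003 m and angle between the x axis of board2_plug and the x axis of bay1_home, either way round below 0.12 rad and angle between board2_plug's own z axis and vertical below 0.08 rad and value of joint clip1 between 0.03 and 0.2 rad) or (x of board2_plug in the frame of bay2_home between -0.005 and 0.005 m and y of board2_plug in the frame of bay2_home between -0.004 and 0.004 m and z of board2_plug in the frame of bay2_home between -0.003 and 0.003 m and angle between the x axis of board2_plug and the x axis of bay2_home, either way round below 0.12 rad and angle between board2_plug's own z axis and vertical below 0.08 rad and value of joint clip2 between 0.03 and 0.2 rad) or (x of board2_plug in the frame of bay3_home between -0.005 and 0.005 m and y of board2_plug in the frame of bay3_home between -0.004 and 0.004 m and z of board2_plug in the frame of bay3_home between -0.003 and 0.003 m and angle between the x axis of board2_plug and the x axis of bay3_home, either way round below 0.12 rad and angle between board2_plug's own z axis and vertical below 0.08 rad and value of joint clip3 between 0.03 and 0.2 rad)) and ((x of board3_plug in the frame of bay1_home between -0.005 and 0.005 m and y of board3_plug in the frame of bay1_home between -0.004 and 0.004 m and z of board3_plug in the frame of bay1_home between -0.003 and 0.003 m and angle between the x axis of board3_plug and the x axis of bay1_home, either way round below 0.12 rad and angle between board3_plug's own z axis and vertical below 0.08 rad and value of joint clip1 between 0.03 and 0.2 rad) or (x of board3_plug in the frame of bay2_home between -0.005 and 0.005 m and y of board3_plug in the frame of bay2_home between -0.004 and 0.004 m and z of board3_plug in the frame of bay2_home between -0.003 and 0.003 m and angle between the x axis of board3_plug and the x axis of bay2_home, either way round below 0.12 rad and angle between board3_plug's own z axis and vertical below 0.08 rad and value of joint clip2 between 0.03 and 0.2 rad) or (x of board3_plug in the frame of bay3_home between -0.005 and 0.005 m and y of board3_plug in the frame of bay3_home between -0.004 and 0.004 m and z of board3_plug in the frame of bay3_home between -0.003 and 0.003 m and angle between the x axis of board3_plug and the x axis of bay3_home, either way round below 0.12 rad and angle between board3_plug's own z axis and vertical below 0.08 rad and value of joint clip3 between 0.03 and 0.2 rad)) and value of joint each of clip1, clip2, clip3 below 0.2 rad and value of joint cover below 0.025 rad and velocity of joint cover between -0.05 and 0.05 rad/s); the robot touches nothing.
It fails at once if the cover is brought down while a clip is still up (value of joint cover below 0.3 rad and value of joint any of clip1, clip2, clip3 above 0.4 rad).
It fails at once if a bystander is moved by more than 3 cm (distance of any of heatsink, pen, bare_board from where it was at the start of the episode above 0.03 m).
Of board1, board2, board3 only 2 to 3 are there at a start; the rules pass over those that are not, and their reading is None.
At some moment in a run one of board1, board2, board3 may be knocked a few centimetres aside while the robot is not near it.
Once in a run the grip may slacken for a moment while it holds something.
It also fails if it takes over 210 s, if anything falls off the work surface, if the arm or the gripper's body presses on something with over 40 N, if the wrist force passes 120 N, or if a joint passes its speed limit or range.

## Working session

There is one attempt and no reset: what is moved stays moved. The work goes in short steps, Python scripts to look and compute and a tool call to move; the robot and the scene stay as the last step left them, time stands still between calls to the robot, and variables do not carry over. Pictures are saved under pics/ and viewed, at most 14 in all, crops included, and the job is handed in when it is done.

Besides the shell and the picture viewer there is one more tool, called as name(argument=value, ...), one argument or row to a line, values as JSON. apply_moves: Moves the arm, as the interface text tells. Its arguments: {"type":"object","properties":{"increments":{"type":"array"},"grip_force":{"type":"number"}},"required":["increments"]}

```bash
mkdir -p pics; cat > h.py <<'E'
import numpy as np, cv2
from rig import read_state, capture, hand_in
R=lambda v: cv2.Rodrigues(np.array(v,float))[0]
def cap(name):
    s=read_state(); c=capture(name)
    if name=="wrist":
        T=np.eye(4);T[:3,:3]=R(s["eef_rot"]);T[:3,3]=s["position"]
        M=T@np.array(c["T_tool_cam"])
    else:
        W=np.eye(4);W[:3,:3]=R(c["rvec"]);W[:3,3]=np.ravel(c["tvec"]);M=np.linalg.inv(W)
    K=np.array(c["intrinsics"]);z=c["range_z"]
    v,u=np.mgrid[:480,:640]
    P=np.stack([(u-K[0,2])/K[0,0]*z,(v-K[1,2])/K[1,1]*z,z],-1)@M[:3,:3].T+M[:3,3]
    P[z<=0]=np.nan
    return c["img"],P,M,K
def save(img,n): cv2.imwrite("pics/"+n+".png",img[:,:,::-1])
E
python3 - <<'E'
from h import *
s=read_state();print(s)
for n in("scene","side"):
    i,P,M,K=cap(n);save(i,n+"0");np.save(n+"P.npy",P);np.save(n+"I.npy",i);print(n,M.round(3).tolist(),K[0,0])
E
```

```text
{'clock': 0.0, 'q': array([-8.46017135e-02,  3.51258058e-01,  1.65242311e+00,  2.07309358e-05,
        1.13905723e+00, -8.46251543e-02]), 'qd': array([ 8.21034295e-04, -2.48840492e-04, -2.50607260e-04,  5.99491058e-05,
       -7.29098609e-04, -2.37182858e-04]), 'joint_torque': array([ 1.33101348e-03, -5.06107914e+01, -2.91406649e+01,  6.01447425e-06,
        4.57781483e-03,  4.96419239e-05]), 'position': array([5.49680877e-01, 5.67015490e-05, 2.30746831e-01]), 'eef_rot': array([-2.22079712e+00, -2.22082989e+00,  1.13756949e-03]), 'force': array([ 0.03429726,  0.86885449, -0.22939407]), 'moment': array([-0.05578671,  0.00344584,  0.01337369]), 'finger_force': 0.0, 'grip_width': 0.08581031799717062}
scene [[0.678, -0.552, 0.485, -0.006], [-0.734, -0.493, 0.466, -0.533], [-0.018, -0.672, -0.74, 0.777], [0.0, 0.0, 0.0, 1.0]] 573.7178366125642
side [[-0.994, -0.062, 0.089, 0.394], [-0.108, 0.604, -0.789, 0.564], [-0.005, -0.794, -0.608, 0.603], [0.0, 0.0, 0.0, 1.0]] 524.4904893886497
```

View pics/scene0.png

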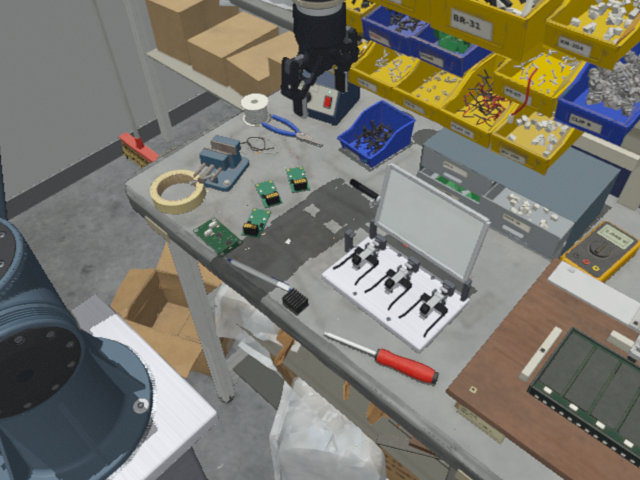

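View pics/side0.png

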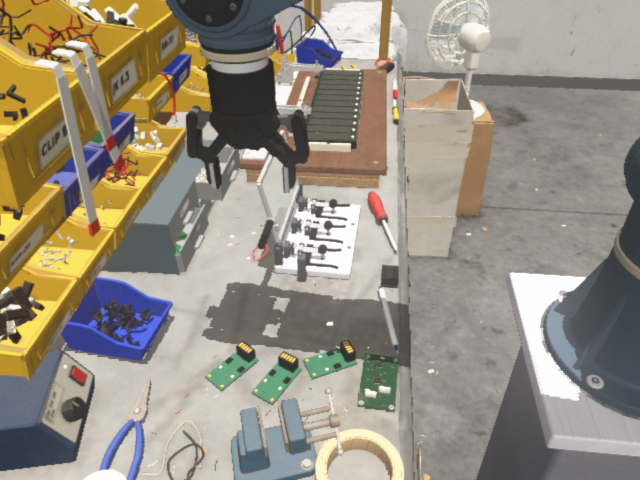

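The scene shows three boards with plugs (side view ~(232,367), (278,377), (330,360)), the bare board at (378,382), and the fixture at ~(320,240) with its cover open. Now I measure them.

```bash
python3 - <<'E'
from h import *
i=np.load("sideI.npy").astype(int);P=np.load("sideP.npy")
for n,(u,v) in dict(b1=(232,370),b2=(272,383),b3=(325,364),fx=(345,245),fx2=(345,262),heat=(389,275),pen=(388,320),bare=(378,382),knob=(325,250)).items(): print(n,P[v,u].round(3))
g=((i[...,1]>i[...,0]+25)&(i[...,1]>i[...,2]+10)).astype(np.uint8)
z=P[...,2]
g=g*((z<0.02)&(z>-.01))
g[:330]=0
n,l,st,c=cv2.connectedComponentsWithStats(g)
for k in range(1,n):
    if st[k,4]>150:
        p=P[l==k]; r=cv2.minAreaRect((p[:,:2]*1000).astype(np.float32)); print(st[k],p.mean(0).round(3),r)
# dark plug tops
m=(z>0.017)&(z<0.027)&(i.max(2)<90); m[:335]=0
n,l,st,c=cv2.connectedComponentsWithStats(m.astype(np.uint8))
for k in range(1,n):
    if st[k,4]>30:
        p=P[l==k]; r=cv2.minAreaRect((p[:,:2]*1000).astype(np.float32)); print("plug",st[k],p.mean(0).round(3),r)
# base plate top
for nm in("side","scene"):
    i=np.load(nm+"I.npy").astype(int);P=np.load(nm+"P.npy");z=P[...,2]
    m=(abs(z-.016)<.004)&(i.min(2)>150)&(P[...,1]<0.15)&(P[...,1]>-.35)&(P[...,0]<.8)&(P[...,0]>.3)
    n,l,st,c=cv2.connectedComponentsWithStats(m.astype(np.uint8));k=1+st[1:,4].argmax()
    p=P[l==k]; print(nm,st[k],p.mean(0).round(3),cv2.minAreaRect((p[:,:2]*1000).astype(np.float32)))
E
```

```text
b1 [0.576 0.107 0.007]
b2 [0.517 0.12  0.004]
b3 [0.447 0.08  0.004]
fx [ 0.439 -0.182  0.017]
fx2 [ 0.435 -0.133  0.018]
heat [ 0.359 -0.102  0.022]
pen [ 0.359 -0.012  0.008]
bare [0.371 0.104 0.005]
knob [ 0.47  -0.138  0.038]
[304 350  53  29 722] [0.446 0.079 0.005] ((441.7693176269531, 74.102294921875), (68.8703384399414, 37.769561767578125), 28.585172653198242)
[205 352  53  39 767] [0.581 0.107 0.005] ((578.7484741210938, 101.19500732421875), (69.24747467041016, 37.925018310546875), 53.90909194946289)
[361 360  37  49 989] [0.369 0.104 0.004] ((370.8318176269531, 104.36441802978516), (80.21968841552734, 47.94688034057617), 85.75603485107422)
[252 362  49  42 825] [0.513 0.121 0.005] ((511.05181884765625, 114.60215759277344), (70.67015075683594, 36.47621536254883), 63.439884185791016)
plug [575 335  11  13  47] [0.084 0.015 0.023] ((84.53834533691406, 14.716092109680176), (4.147522449493408, 27.257366180419922), 12.53642463684082)
plug [340 339  16  18  85] [0.416 0.063 0.021] ((416.6133117675781, 60.163116455078125), (14.747678756713867, 28.352230072021484), 30.38337707519531
[... 208 characters left out ...]
3046875, 94.92803955078125), (10.243047714233398, 26.250341415405273), 88.4260482788086)
plug [595 357  45  28 222] [0.05  0.068 0.023] ((50.40940856933594, 67.02137756347656), (8.237325668334961, 59.5945930480957), 52.4635124206543)
plug [  0 383  94  85 453] [0.762 0.259 0.022] ((751.6240844726562, 235.91195678710938), (133.52609252929688, 65.35531616210938), 63.01070785522461)
side [ 275  201   86   75 2939] [ 0.475 -0.197  0.017] ((486.8865051269531, -210.9367218017578), (217.45797729492188, 131.3682861328125), 88.11637878417969)
scene [ 321  246  148  104 5360] [ 0.473 -0.227  0.016] ((486.79205322265625, -215.08514404296875), (213.82049560546875, 131.68228149414062), 88.59666442871094)
```

apply_moves(
  increments=[5,-2,0,0,1,9,-4,0,0,1,9,-4,0,0,1,9,-4,0,0,1],
)

```text
clock: 0.5
position: [0.5097, 0.0906, 0.2313]
eef_rot: [2.219, 2.224, -0.0]
force: [-0.1, -0.2, 0.5]
grip_width: 0.0855
finger_force: 0.0
```

```bash
python3 - <<'E'
from h import *
c=capture("wrist");print(np.array(c["T_tool_cam"]).round(3).tolist())
i,P,M,K=cap("wrist");save(i,"w1");np.save("wP.npy",P);np.save("wI.npy",i);print(M.round(3).tolist(),K[0,0],np.isnan(P).mean())
E
```

```text
[[-0.001, -0.954, -0.298, 0.076], [1.0, -0.001, -0.001, 0.001], [0.0, -0.298, 0.954, -0.143], [0.0, 0.0, 0.0, 1.0]]
[[1.0, -0.0, -0.0, 0.511], [-0.0, -0.954, -0.299, 0.166], [-0.0, 0.299, -0.954, 0.374], [0.0, 0.0, 0.0, 1.0]] 330.7460785023995 0.00376953125
```

View pics/w1.png

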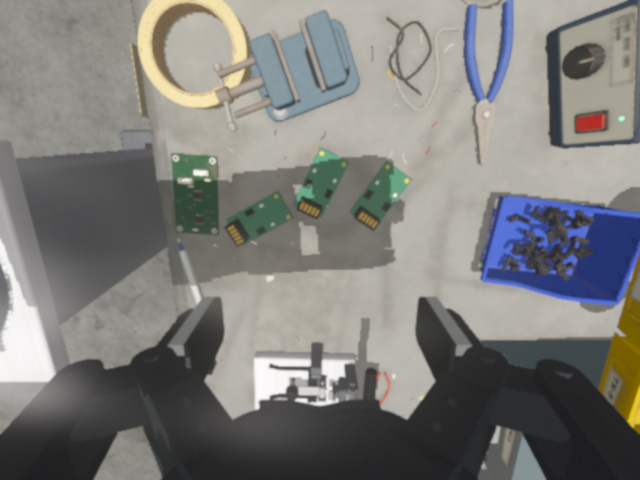

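The wrist view shows the three boards at (258,218), (320,185) and (382,195), with plugs at the lower ends. I'll write a depth-based board finder.

```bash
cat >> h.py <<'E'
def boards(i,P,pr=True):
    """list of (plug xy, board angle deg)"""
    i=i.astype(int);z=P[...,2]
    g=(i[...,1]>i[...,0]+20)&(i[...,1]>i[...,2]+5)&(z<.02)&(z>-.005)
    pl=(z>.015)&(z<.03)
    roi=(P[...,0]>.3)&(P[...,0]<.7)&(P[...,1]>-.08)&(P[...,1]<.2)
    n,l,st,c=cv2.connectedComponentsWithStats(((g|pl)&roi).astype(np.uint8)); out=[]
    for k in range(1,n):
        if st[k,4]<400: continue
        a=(l==k); p=P[a]; q=P[a&pl]
        if len(q)<60 or (a&g).sum()<300: continue
        (cx,cy),(w,h),ang=cv2.minAreaRect((p[:,:2]*1000).astype(np.float32))
        if w<h: ang+=90
        qc=q[:,:2].mean(0); d=p[:,:2].mean(0)-qc
        if np.cos(np.radians(ang))*d[0]+np.sin(np.radians(ang))*d[1]<0: ang+=180
        ang=(ang+180)%360-180; u=np.array([np.cos(np.radians(ang)),np.sin(np.radians(ang))])
        plug=np.array([cx,cy])/1000-u*.028
        out.append((plug,ang)); 
        if pr: print("plug",plug.round(4),"plugtop",qc.round(4),q[:,2].mean().round(4),"ang",round(ang,1),"size",round(w,1),round(h,1))
    return out
def move(x,y,z,ang):
    """print increments (cm, deg) from current to TCP x,y,z with tool y axis at world angle ang (mod 180)"""
    s=read_state();T=R(s["eef_rot"]);d=T.T@(np.array([x,y,z])-s["position"])*100
    cur=np.degrees(np.arctan2(T[1,1],T[0,1])); t=(-(ang-cur)+90)%180-90
    print("inc",d.round(2),"twist",round(t,1),"q6",s["q"][5].round(2),"clk",s["clock"])
E
python3 - <<'E'
from h import *
i,P=np.load("wI.npy"),np.load("wP.npy");boards(i,P)
z=P[...,2]
m=(abs(z-.016)<.004)&(i.min(2)>150)&(P[...,1]<-.02)&(P[...,0]<.8)&(P[...,0]>.3)
p=P[m];print(p.min(0),p.max(0))
E
```

```text
plug [0.499  0.0884] plugtop [0.4999 0.0889] 0.022 ang 63.3 size 70.1 35.3
plug [0.5634 0.0762] plugtop [0.5631 0.0772] 0.0219 ang 55.3 size 69.8 35.8
plug [0.4171 0.0596] plugtop [0.4182 0.0605] 0.0216 ang 28.8 size 69.7 34.5
[ 0.42324858 -0.19105499  0.01200472] [ 0.5555079  -0.1067574   0.01997812]
```

apply_moves(
  increments=[-5,-1,-3,-8,1,-10,-2,-3,-16,1,-15,-3,-3,-24,1,-20,-4,-3,-32,1,-25,-5,-3,-40,1,-30,-6,-3,-48,1,-30.5,-6,-3,-56,1,-30.5,-6,-3,-64,1,-30.5,-6,-3,-72,1,-30.5,-6,-3,-80,1],
)

```text
clock: 1.6
position: [0.4495, -0.2167, 0.2611]
eef_rot: [-0.302, -3.127, -0.0]
force: [0.3, 0.7, -0.0]
grip_width: 0.0849
finger_force: 0.0
```

apply_moves(
  increments=[0,0,0,-8,1,0,0,0,-8.4,1,0,0,0,-8.4,1],
)

```text
clock: 1.9
position: [0.4498, -0.2157, 0.2612]
eef_rot: [-0.085, -3.14, -0.0]
force: [0.3, 0.3, -0.1]
grip_width: 0.0852
finger_force: 0.0
```

```bash
python3 - <<'E'
from h import *
s=read_state();print(s["q"].round(2),s["position"],s["clock"])
i,P,M,K=cap("wrist");save(i,"w2");np.save("fP.npy",P);np.save("fI.npy",i)
z=P[...,2]
m=(abs(z-.016)<.003)&(i.min(2)>150)&(P[...,1]<-.05)&(P[...,1]>-.4)&(P[...,0]<.8)&(P[...,0]>.3)
n,l,st,c=cv2.connectedComponentsWithStats(m.astype(np.uint8));k=1+st[1:,4].argmax()
p=P[l==k]; print(st[k],p.mean(0).round(3),cv2.minAreaRect((p[:,:2]*1000).astype(np.float32)))
E
```

```text
[-0.54  0.23  1.74 -0.    1.17 -2.06] [ 0.44980935 -0.2156998   0.2611688 ] 1.9
[  231   175   180   107 12350] [ 0.477 -0.215  0.016] ((487.1019287109375, -215.38345336914062), (211.91494750976562, 130.40679931640625), 88.1559829711914)
```

View pics/w2.png

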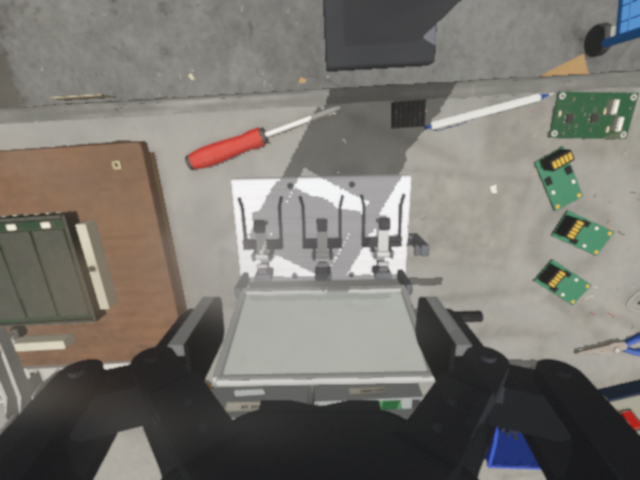

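The view from above shows the fixture squarely, with the clip discs at (260,226), (322,225) and (384,222). Next I check them in fixture axes.

```bash
cat >> h.py <<'E'
FC=np.array([.487,-.2152]);FY=np.radians(-1.85)
FR=np.array([[np.cos(FY),-np.sin(FY)],[np.sin(FY),np.cos(FY)]])
def fw(x,y): return FR@np.array([x,y])+FC
def tof(P): return (P[...,:2]-FC)@FR
E
python3 - <<'E'
from h import *
i,P=np.load("fI.npy").astype(int),np.load("fP.npy");F=tof(P);z=P[...,2]
m=(z>.038)&(z<.05)&(F[...,0]<0)&(F[...,0]>-.05)&(abs(F[...,1])<.1)
for y in(.072,0,-.072):
    a=m&(abs(F[...,1]-y)<.02);f=F[a];print(y,a.sum(),np.median(f,0).round(4),f.min(0).round(3),f.max(0).round(3),z[a].max().round(3))
m=(z>.019)&(z<.023)&(F[...,0]<.05)&(abs(F[...,0])<.06)&(abs(F[...,1])<.1)
print(F[m].min(0),F[m].max(0))
for y in(.072,0,-.072):
  print(y,[F[m&(abs(F[...,1]-y)<.026)&(F[...,1]*s>y*s+.014)&(abs(F[...,0]+.02)<.015)][:,1].mean().round(4) for s in(1,-1)])
a=(F[...,1]>.11)&(F[...,1]<.2)&(z>.08)&(F[...,0]>.03)&(F[...,0]<.12);f=P[a];print("bar",a.sum(),F[a].mean(0),F[a].min(0),F[a].max(0),z[a].max())
move(*fw(-.014,.072),.05,88.15)
E
```

```text
0.072 140 [-0.0143  0.0712] [-0.02   0.066] [-0.006  0.077] 0.045
0 127 [-0.0148  0.0002] [-0.021 -0.006] [-0.006  0.005] 0.045
-0.072 133 [-0.0142 -0.0714] [-0.021 -0.078] [-0.007 -0.066] 0.046
[-0.05349516 -0.09847551] [0.04983333 0.09809577]
0.072 [np.float64(0.0935), np.float64(0.0497)]
0 [np.float64(0.0221), np.float64(-0.0221)]
-0.072 [np.float64(-0.0499), np.float64(-0.0939)]
bar 245 [0.06694871 0.14979781] [0.06294126 0.13537593] [0.07554151 0.16149247] 0.1101902459433165
inc [-2.15  7.4  21.12] twist -1.2 q6 -2.06 clk 1.95
```

apply_moves(
  increments=[-1,3.7,5,-0.6,0.4,-2.1,7.4,9,-1.2,0.4,-2.1,7.4,13,-1.2,0.4,-2.1,7.4,17,-1.2,0.4,-2.1,7.4,20,-1.2,0.4,-2.1,7.4,22,-1.2,0.4,-2.1,7.4,23.7,-1.2,0.4,-2.1,7.4,23.7,-1.2,0,-2.1,7.4,23.7,-1.2,0,-2.1,7.4,23.7,-1.2,0],
  grip_force=40,
)

```text
clock: 2.95
position: [0.4743, -0.1424, 0.0247]
eef_rot: [-0.047, -3.141, 0.0]
force: [-1.3, -4.7, -9.9]
grip_width: 0.0109
finger_force: 40.8
```

apply_moves(
  increments=[0,0,0,0,0,0,0,0,0,0,-0.16,0,-0.74,0,0,-0.45,0,-1.44,0,0,-0.89,0,-2.06,0,0,-1.43,0,-2.59,0,0,-2.07,0,-2.99,0,0,-2.6,0,-3.21,0,0,-2.7,0,-3.25,0,0,-2.7,0,-3.25,0,0],
)

```text
clock: 3.95
position: [0.5015, -0.1432, 0.0576]
eef_rot: [-0.045, -3.141, 0.001]
force: [-3.7, -3.4, -1.1]
grip_width: 0.0108
finger_force: 39.4
```

apply_moves(
  increments=[0,0,0,0,0.4,0,0,0,0,0.4,0,0,0,0,0.4,0,0,-2,0,0.4,0,0,-4,0,0.4,2.7,-3.6,-4,0,0.4,2.7,-7.2,-4,0,0.4,2.7,-7.2,0,0,0.4,2.7,-7.2,2,0,0.4,2.7,-7.2,3.3,0,0.4],
)

```text
clock: 4.95
position: [0.4721, -0.214, 0.0226]
eef_rot: [-0.046, -3.14, -0.001]
force: [0.4, 0.3, -0.1]
grip_width: 0.0343
finger_force: 0.0
```

```bash
python3 - <<'E'
from h import *
move(*fw(-.014,0),.0245,88.15)
i,P,M,K=cap("wrist");save(i,"w3")
E
```

```text
inc [-0.09 -0.07 -0.19] twist 0.2 q6 -2.06 clk 4.95
```

View pics/w3.png

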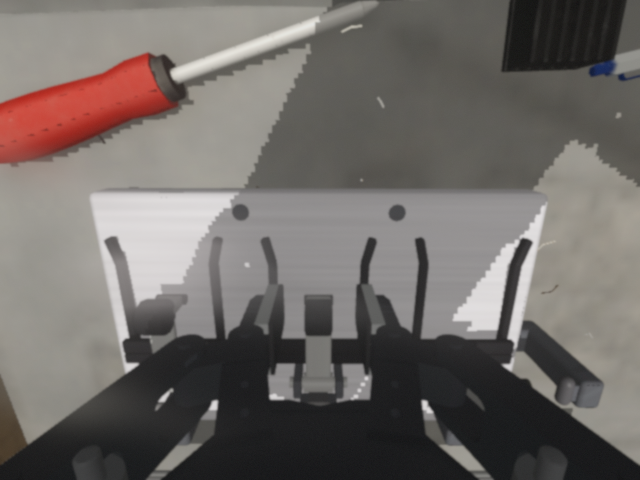

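The fingers straddle the middle disc at (318,315), and the bay-1 disc is no longer in its down place.

apply_moves(
  increments=[-0.1,-0.07,-0.2,0,0,-0.1,-0.07,-0.2,0,0,-0.1,-0.07,-0.2,0,0,-0.1,-0.07,-0.2,0,0,-0.26,-0.07,-0.94,0,0,-0.55,-0.07,-1.64,0,0,-1.0,-0.07,-2.26,0,0,-1.53,-0.07,-2.79,0,0,-2.17,-0.07,-3.2,0,0,-2.75,-0.07,-3.43,0,0],
)

```text
clock: 6.0
position: [0.5, -0.2155, 0.0587]
eef_rot: [-0.045, -3.14, -0.0]
force: [-6.3, 0.1, -1.1]
grip_width: 0.0106
finger_force: 39.1
```

apply_moves(
  increments=[0,0,0,0,0.4,0,0,0,0,0.4,0,0,0,0,0.4,0,0,-2,0,0.4,0,0,-4,0,0.4,2.7,-3.6,-4,0,0.4,2.7,-7.2,-4,0,0.4,2.7,-7.2,0,0,0.4,2.7,-7.2,2,0,0.4,2.7,-7.2,3.3,0,0.4],
)

```text
clock: 7.0
position: [0.4704, -0.2867, 0.0237]
eef_rot: [-0.046, -3.14, -0.001]
force: [-0.2, 0.6, 0.1]
grip_width: 0.0339
finger_force: 0.0
```

apply_moves(
  increments=[0,0,0,0,0,0,0,0,0,0,0,0,0,0,0,0,0,0,0,0,-0.16,0,-0.74,0,0,-0.45,0,-1.44,0,0,-0.89,0,-2.06,0,0,-1.43,0,-2.59,0,0,-2.07,0,-2.99,0,0,-2.65,0,-3.23,0,0],
)

```text
clock: 8.0
position: [0.4977, -0.2874, 0.0582]
eef_rot: [-0.044, -3.141, -0.0]
force: [-2.9, 1.2, -5.6]
grip_width: 0.0107
finger_force: 38.8
```

apply_moves(
  increments=[0,0,0,0,0.4,0,0,0,0,0.4,0,0,0,0,0.4,0,0,-2,0,0.4,0,0,-5,0,0.4,5,0,-10,0,0.6,7,0,-15,0,0.6,7,5,-20,0,0.6,7,8,-20,0,0.6,7,8,-20,0,0.6],
)

```text
clock: 9.0
position: [0.4302, -0.2035, 0.2608]
eef_rot: [0.043, 3.136, -0.003]
force: [0.6, 0.1, -0.6]
grip_width: 0.0511
finger_force: 0.0
```

```bash
python3 - <<'E'
from h import *
i,P,M,K=cap("wrist");save(i,"w4")
F=tof(P);z=P[...,2]
for y in(.072,0,-.072):
    a=(z>.06)&(z<.085)&(abs(F[...,1]-y)<.02)&(F[...,0]<.04)&(F[...,0]>-.04);print(y,a.sum(),F[a].mean(0) if a.any() else 0, z[a].max() if a.any() else 0)
for p,ang in boards(i,P): move(*p,.1,ang+90)
E
```

```text
0.072 291 [0.00845687 0.07094305] 0.07857895277691712
0 280 [0.00684113 0.00016005] 0.077901043819673
-0.072 302 [ 0.00812054 -0.07127399] 0.07805127052246741
plug [0.4173 0.0588] plugtop [0.417  0.0577] 0.0212 ang 28.7 size 70.0 36.2
plug [0.4993 0.0875] plugtop [0.4987 0.0861] 0.021 ang 63.6 size 71.5 35.7
plug [0.5632 0.0756] plugtop [0.5625 0.0744] 0.021 ang 55.1 size 70.5 35.6
inc [ 2.06 26.24 15.95] twist -30.2 q6 -2.08 clk 9.05
inc [-6.06 29.33 15.97] twist -65.1 q6 -2.08 clk 9.05
inc [-12.47  28.31  16.  ] twist -56.7 q6 -2.08 clk 9.05
```

View pics/w4.png

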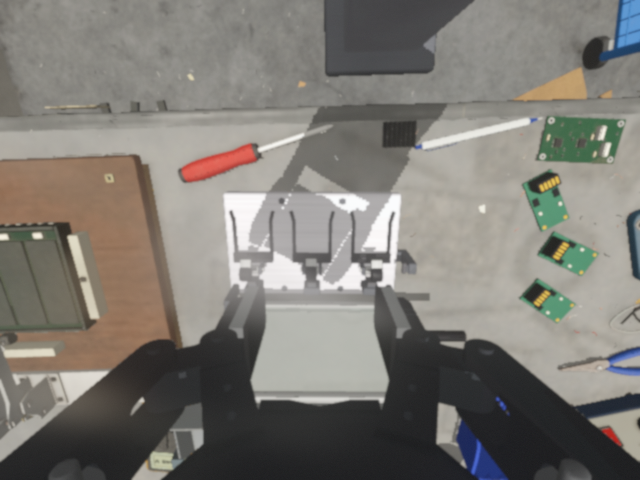

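All clips are up (discs at z≈0.078) and the boards haven't moved. Taking board 3 first.

apply_moves(
  increments=[0.5,5,0,-8,0.42,1,10,3,-16,0.42,1.5,15,7,-24,0.42,2,20,11,-30.2,0.42,2.06,25,15,-30.2,0.42,2.06,26.24,18,-30.2,0.42,2.06,26.24,21,-30.2,0.42,2.06,26.24,23.5,-30.2,0.42,2.06,26.24,24.9,-30.2,0.42,2.06,26.24,24.9,-30.2,0.42],
  grip_force=60,
)

```text
clock: 10.05
position: [0.4154, 0.057, 0.0061]
eef_rot: [0.774, -3.04, -0.001]
force: [-0.6, 0.4, 0.6]
grip_width: 0.0361
finger_force: 0.0
```

```bash
python3 - <<'E'
from h import *
s=read_state();print(s["force"],s["grip_width"]);move(.4173,.0588,.010,118.7)
i,P,M,K=cap("wrist");save(i,"w5")
E
```

```text
[-0.64141429  0.38012706  0.57214899] 0.036071418421391103
inc [-0.25  0.07 -0.39] twist -0.1 q6 -2.04 clk 10.05
```

View pics/w5.png

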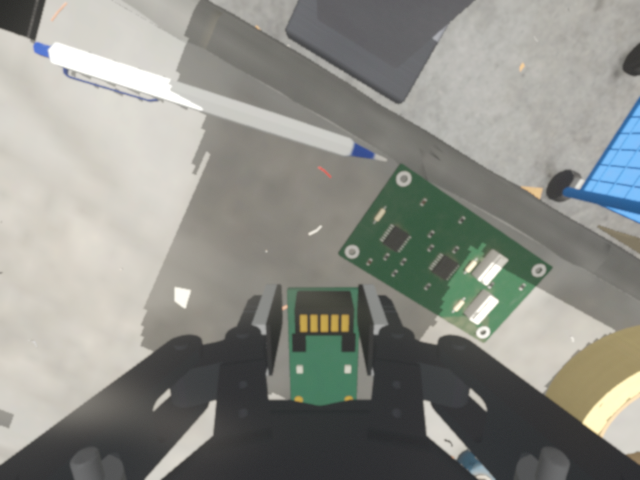

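The fingers straddle the plug at (325,305), clear of the bare board. I correct slightly, close and lift.

apply_moves(
  increments=[-0.25,0.07,-0.3,0,0.42,-0.25,0.07,-0.3,0,0,-0.25,0.07,-0.3,0,0,-0.25,0.07,-0.3,0,0,-0.25,0.07,-0.3,0,0,-0.25,0.07,-3,0,0,-0.25,0.07,-7,0,0,-0.25,0.07,-11,0,0],
)

```text
clock: 10.9
position: [0.4184, 0.059, 0.1205]
eef_rot: [-0.775, 3.044, -0.0]
force: [0.2, -0.4, -0.4]
grip_width: 0.0235
finger_force: 59.7
```

```bash
python3 - <<'E'
from h import *
s=read_state();print(s["force"],s["grip_width"])
move(*fw(-.116,-.072),.12,88.15); move(*fw(-.116,-.072),.0265,88.15)
E
```

```text
[ 0.24745924 -0.38744632 -0.39578827] 0.02354563185297678
inc [ 20.73 -27.7    0.05] twist 30.4 q6 -2.04 clk 10.9
inc [ 20.74 -27.7    9.4 ] twist 30.4 q6 -2.04 clk 10.9
```

apply_moves(
  increments=[2.6,-3.5,0,4,0,5.2,-7,0,8,0,7.8,-10.4,0,12,0,10.4,-13.9,0,16,0,13,-17.3,0,20,0,15.6,-20.8,0,24,0,18.2,-24.3,0,28,0,20.7,-27.7,0,30.4,0,20.7,-27.7,5,30.4,0,20.7,-27.7,8,30.4,0],
)

```text
clock: 11.9
position: [0.3687, -0.2844, 0.0376]
eef_rot: [0.054, 3.14, -0.002]
force: [0.1, 0.9, -1.5]
grip_width: 0.024
finger_force: 59.7
```

```bash
python3 - <<'E'
from h import *
s=read_state();print(s["force"],s["grip_width"])
move(*fw(-.116,-.072),.0275,88.15)
i,P,M,K=cap("wrist");save(i,"w6")
E
```

```text
[ 0.11892586  0.87401027 -1.48575773] 0.024010438620884377
inc [0.   0.1  1.01] twist -0.1 q6 -2.29 clk 11.9
```

View pics/w6.png

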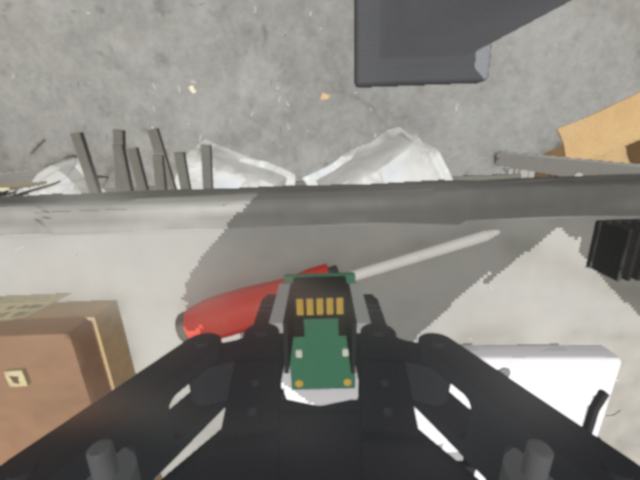

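The screwdriver handle at (230,305) lies under the left finger here, so I measure its height along with the held board's pose.

```bash
cat >> h.py <<'E'
def held(i,P):
    g=(i[...,1].astype(int)>i[...,0]+20)&(P[...,2]>.012)
    g[:250]=0;g[:,:270]=0;g[:,370:]=0
    p=P[g];F=tof(p);z=p[:,2];m=abs(z-np.median(z))<.012;F,z=F[m],z[m]
    A=np.c_[F,np.ones(len(F))];c=np.linalg.lstsq(A,z,rcond=None)[0]
    (cx,cy),(w,h),a=cv2.minAreaRect((F*1000).astype(np.float32))
    s=read_state();t=tof(s["position"][None,:2])[0]
    print("held z",z.mean().round(4),"slope x,y",c[:2].round(3),"Fmin",F.min(0).round(4),"Fmax",F.max(0).round(4),"rect",w,h,a,"tcpF",t.round(4),"tcpz",s["position"][2].round(4),"z at tcp x",(c@[t[0],t[1],1]).round(4))
E
python3 - <<'E'
from h import *
i,P,M,K=cap("wrist");held(i,P)
r=(i[...,0].astype(int)>i[...,1]+70)&(P[...,0]<.45)&(P[...,1]<-.1)&(P[...,2]>.0)
p=P[r];print(len(p),tof(p).min(0),tof(p).max(0),p[:,2].max())
E
```

```text
held z 0.0255 slope x,y [-0.018  0.048] Fmin [-0.1265 -0.0944] Fmax [-0.0396 -0.0526] rect 40.65384292602539 88.70613861083984 85.78251647949219 tcpF [-0.1167 -0.0714] tcpz 0.0368 z at tcp x 0.0262
22719 [-0.1526114  -0.26115679] [-0.03288502  0.11330944] 0.12838572063187506
```

```bash
python3 - <<'E'
from h import *
i,P,M,K=cap("wrist")
print(read_state()["position"])
for v in (300,309,330,345,360,375,385): print(v,P[v,300:341:10].round(4)[:,[0,2]].tolist())
r=(i[...,0].astype(int)>i[...,1]+70);r[:250]=0;r[345:]=0;r[:,:170]=0;r[:,345:]=0
p=P[r];print(len(p),tof(p).min(0),tof(p).max(0),np.percentile(p[:,2],[5,50,95]))
E
```

```text
[ 0.36879636 -0.28300005  0.03844989]
300 [[0.3635, 0.0462], [0.3632, 0.047], [0.3641, 0.0456], [0.3639, 0.0462], [0.3642, 0.046]]
309 [[0.368, 0.0461], [0.3679, 0.0466], [0.3681, 0.0466], [0.3688, 0.0456], [0.3686, 0.0462]]
330 [[0.3896, 0.0295], [0.3905, 0.0284], [0.3904, 0.0288], [0.3918, 0.027], [0.3901, 0.0298]]
345 [[0.3997, 0.028], [0.3999, 0.028], [0.4006, 0.0273], [0.4013, 0.0265], [0.4006, 0.0277]]
360 [[0.4096, 0.0274], [0.4094, 0.0279], [0.4099, 0.0275], [0.4104, 0.0271], [0.4105, 0.0272]]
375 [[0.4194, 0.0273], [0.4191, 0.0279], [0.4191, 0.0282], [0.4202, 0.0272], [0.4204, 0.0271]]
385 [[0.4271, 0.0262], [0.4263, 0.0273], [0.4253, 0.0287], [0.4265, 0.0276], [0.427, 0.0272]]
4030 [nan nan] [nan nan] [nan nan nan]
```

```bash
python3 - <<'E'
from h import *
i,P,M,K=cap("wrist")
for u,v in ((185,325),(200,320),(220,310),(240,300),(260,290),(300,270),(330,268),(250,310),(262,310)): print(u,v,tof(P[v,u]).round(3),P[v,u,2].round(3),i[v,u])
E
```

```text
185 325 [-0.091 -0.146] 0.021 [181  88  78]
200 320 [-0.094 -0.137] 0.022 [180  90  80]
220 310 [-0.1   -0.126] 0.021 [176  87  79]
240 300 [-0.105 -0.115] 0.019 [170  80  72]
260 290 [-0.11  -0.104] 0.017 [163  78  71]
300 270 [-0.117 -0.083] 0.006 [129  91  85]
330 268 [-0.121 -0.066] 0.013 [61 59 55]
250 310 [-0.101 -0.109] 0.022 [175  84  74]
262 310 [-0.122 -0.096] 0.06 [82 68 66]
```

apply_moves(
  increments=[0,0,0.3,0,0,0,0,0.6,0,0,0,0,0.6,0,0,-1,0,0.6,0,0,-2,0,0.6,0,0,-3,0,0.6,0,0,-4,0,0.6,0,0,-5,0,0.6,0,0,-5.8,0,0.6,0,0,-5.8,0,0.6,0,0],
)

```text
clock: 13.1
position: [0.4282, -0.2851, 0.0324]
eef_rot: [0.049, 3.14, -0.001]
force: [1.1, -0.6, -0.9]
grip_width: 0.0237
finger_force: 61.3
```

```bash
python3 - <<'E'
from h import *
i,P,M,K=cap("wrist");held(i,P)
for v in (300,309,335,350,365): print(v,tof(P[v,320]).round(4),P[v,320,2].round(4))
save(i,"w7")
E
```

```text
held z 0.0233 slope x,y [-0.003 -0.003] Fmin [-0.0655 -0.0881] Fmax [ 0.005  -0.0526] rect 69.61637115478516 35.061065673828125 2.348845958709717 tcpF [-0.0571 -0.0717] tcpz 0.0323 z at tcp x 0.0234
300 [-0.0611 -0.0717] 0.0424
309 [-0.0556 -0.0717] 0.0407
335 [-0.03   -0.0717] 0.0228
350 [-0.0197 -0.0717] 0.0216
365 [-0.0107 -0.0717] 0.0225
```

View pics/w7.png

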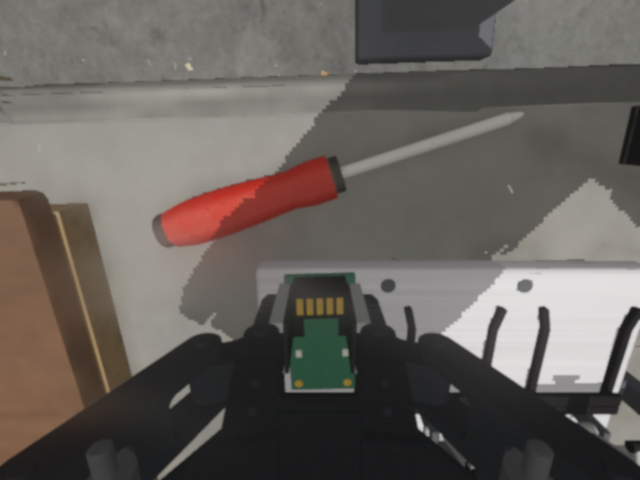

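The board lies in bay 3 between the rails with about 7 mm to go. I push it home, watching the force.

apply_moves(
  increments=[-0.3,0,0,0,0,-0.5,0,0,0,0,-0.7,0,0,0,0,-0.8,0,0,0,0,-0.8,0,0,0,0],
)

```text
clock: 13.65
position: [0.4353, -0.2853, 0.0324]
eef_rot: [0.05, 3.141, -0.0]
force: [1.1, -0.2, -0.5]
grip_width: 0.0237
finger_force: 61.3
```

```bash
python3 - <<'E'
from h import *
i,P,M,K=cap("wrist");held(i,P);print(read_state()["force"])
E
```

```text
held z 0.0231 slope x,y [-0.007 -0.001] Fmin [-0.0583 -0.0882] Fmax [ 0.0071 -0.0528] rect 65.2999038696289 35.169620513916016 2.196047306060791 tcpF [-0.0495 -0.0717] tcpz 0.0324 z at tcp x 0.0234
[ 0.45789088 -1.48539399 -1.07765278]
```

apply_moves(
  increments=[-0.15,0,0.1,0,0,-0.25,0,0.2,0,0,-0.25,0,0.2,0,0,-0.25,0,0.2,0,0.42,-0.25,0,0.2,0,0.42,-0.25,0,0.2,0,0.42,-0.25,0,-2,0,0.42,-0.25,0,-5,0,0.42,-0.25,2,-10,0,0.42,-0.25,7,-15,0,0.42],
)

```text
clock: 14.7
position: [0.4398, -0.2328, 0.1671]
eef_rot: [0.053, 3.139, -0.002]
force: [0.6, 0.1, 0.3]
grip_width: 0.0361
finger_force: 0.0
```

apply_moves(
  increments=[0,5,-5,0,0.42,0,10,-8,0,0.42,0,10,-8,0,0.42],
)

```text
clock: 15.0
position: [0.4429, -0.1301, 0.2473]
eef_rot: [0.048, 3.138, -0.001]
force: [0.3, -1.2, -0.7]
grip_width: 0.0358
finger_force: 0.0
```

```bash
cat >> h.py <<'E'
def bays(i,P):
    F=tof(P);z=P[...,2]
    for y in(.072,0,-.072):
        g=(i[...,1].astype(int)>i[...,0]+20)&(z>.012)&(z<.03)&(abs(F[...,1]-y)<.03)&(abs(F[...,0])<.13)
        if g.sum()<100: print("bay",y,"empty");continue
        f=F[g];(cx,cy),(w,h),a=cv2.minAreaRect((f*1000).astype(np.float32))
        q=(z>.032)&(z<.045)&(abs(F[...,1]-y)<.02)&(F[...,0]<-.035)&(F[...,0]>-.13)
        print("bay",y,"plate x",np.percentile(f[:,0],[.5,99.5]).round(4),"y",cy,"ang",a,"z",np.median(z[g]).round(4),"plug",F[q].mean(0).round(4),z[q].mean().round(4))
E
python3 - <<'E'
from h import *
i,P,M,K=cap("wrist");bays(i,P);np.save("bI.npy",i)
for p,ang in boards(i,P): move(*p,.010,ang+90)
E
```

```text
bay 0.072 plate x [-0.0634  0.0569] y 71.96125793457031 ang 88.93505859375 z 0.0159 plug [nan nan] nan
bay 0 plate x [-0.1277  0.0564] y -0.5183296203613281 ang 0.38603565096855164 z 0.016 plug [nan nan] nan
bay -0.072 plate x [-0.1184  0.056 ] y -71.98360443115234 ang 89.97034454345703 z 0.0169 plug [-0.0518 -0.07  ] 0.0378
plug [0.4995 0.0876] plugtop [0.4986 0.0865] 0.0211 ang 63.6 size 70.6 35.7
plug [0.5633 0.0756] plugtop [0.5624 0.0746] 0.0211 ang 55.1 size 70.5 36.3
inc [-4.81 21.79 23.91] twist -65.3 q6 -1.92 clk 15.05
inc [-11.23  20.78  23.94] twist -56.8 q6 -1.92 clk 15.05h.py:61: RuntimeWarning: Mean of empty slice.
  print("bay",y,"plate x",np.percentile(f[:,0],[.5,99.5]).round(4),"y",cy,"ang",a,"z",np.median(z[g]).round(4),"plug",F[q].mean(0).round(4),z[q].mean().round(4))
  ret = um.true_divide(
  ret = ret.dtype.type(ret / rcount)
```

apply_moves(
  increments=[-1,5,0,-4,0.42,-2,10,3,-8,0.42,-3,15,8,-16,0.42,-4.8,20,10,-24,0.42,-4.8,21.8,10,-32,0.42,-4.8,21.8,11,-40,0.42,-4.8,21.8,13,-48,0.42,-4.8,21.8,15,-56,0.42,-4.8,21.8,17,-64,0.42,-4.8,21.8,19,-65.3,0.42],
)

```text
clock: 16.05
position: [0.4976, 0.0843, 0.0541]
eef_rot: [-1.659, 2.667, -0.0]
force: [-0.2, 0.5, -0.4]
grip_width: 0.0362
finger_force: 0.0
```

apply_moves(
  increments=[0,0,2,0,0.42,0,0,3.9,0,0.42,0,0,3.9,0,0.42,0,0,3.9,0,0.42],
)

```text
clock: 16.45
position: [0.4976, 0.0842, 0.0161]
eef_rot: [1.652, -2.672, -0.0]
force: [0.1, 0.2, 1.1]
grip_width: 0.0359
finger_force: 0.0
```

```bash
sed -i 's/^def held(i,P):/def held(i,P):\n    i=i.astype(int)/; s/^def bays(i,P):/def bays(i,P):\n    i=i.astype(int)/' h.py; python3 - <<'E'
from h import *
s=read_state();print(s["position"],s["force"]);move(.4995,.0876,.010,153.6)
i,P,M,K=cap("wrist");move(.4995,.0876,.010,153.6)
z=P[...,2];T=R(s["eef_rot"]);L=(P-s["position"])@T
q=(z>.017)&(z<.027)&(abs(L[...,0])<.02)&(abs(L[...,1])<.018);print("plug in tool",np.median(L[q],0),L[q].min(0),L[q].max(0),np.median(z[q]))
E
```

```text
[0.49762698 0.08420745 0.01614919] [0.12048673 0.17759275 1.08330783]
inc [-0.39 -0.02  0.61] twist -0.1 q6 -2.6 clk 16.45
inc [-0.37  0.01  0.66] twist -0.1 q6 -2.6 clk 16.5
plug in tool [-0.00253353  0.00072696 -0.00586412] [-0.01207075 -0.01303849 -0.01083981] [ 0.01133434  0.01798414 -0.00089059] 0.022012580787228925
```

apply_moves(
  increments=[-0.3,0,0.6,0,0.42,-0.3,0,0.6,0,0,-0.3,0,0.6,0,0,-0.3,0,0.6,0,0,-0.3,0,0.6,0,0,-0.3,0,-3,0,0,-0.3,0,-7,0,0,-0.3,0,-10,0,0,-0.3,0,-10,0,0],
)

```text
clock: 17.4
position: [0.5006, 0.0869, 0.1194]
eef_rot: [-1.65, 2.667, -0.005]
force: [0.8, -0.1, -0.7]
grip_width: 0.024
finger_force: 59.3
```

```bash
python3 - <<'E'
from h import *
s=read_state();print(s["force"],s["grip_width"])
move(*fw(-.116,0),.12,88.15); i,P,M,K=cap("wrist");held(i,P);move(*fw(-.116,0),.12,88.15)
E
```

```text
[ 0.82709631 -0.07761484 -0.68020444] 0.024037143724347728
inc [32.48 -1.74 -0.15] twist 65.3 q6 -2.6 clk 17.4
held z 0.113 slope x,y [0.008 0.001] Fmin [-0.0123  0.2938] Fmax [0.0459 0.367 ] rect 70.76813507080078 35.6553955078125 65.8095703125 tcpF [0.0029 0.3023] tcpz 0.1173 z at tcp x 0.1129
inc [32.43 -1.82 -0.31] twist 65.3 q6 -2.6 clk 17.45
```

apply_moves(
  increments=[4,0,0,8,0,8,0,0,16,0,12,0,0,24,0,16,-0.5,0,32,0,20,-1,0,40,0,24,-1.5,0,48,0,28,-1.8,0,56,0,32.4,-1.8,0,64,0,32.4,-1.8,4,65.3,0,32.4,-1.8,8,65.3,0],
)

```text
clock: 18.45
position: [0.3695, -0.2122, 0.0345]
eef_rot: [0.056, 3.14, -0.001]
force: [0.7, 0.6, -2.0]
grip_width: 0.0239
finger_force: 59.3
```

apply_moves(
  increments=[0,0,0,0,0,0,0,0,0,0],
)

```text
clock: 18.65
position: [0.3697, -0.2106, 0.0357]
eef_rot: [-0.05, -3.139, -0.003]
force: [1.1, -0.6, -0.2]
grip_width: 0.0238
finger_force: 59.3
```

```bash
python3 - <<'E'
from h import *
i,P,M,K=cap("wrist");held(i,P);move(*fw(-.116,0),.028,88.15)
s=read_state();print(s["position"],s["grip_width"])
E
```

```text
held z 0.0292 slope x,y [-0.001 -0.001] Fmin [-0.1231 -0.016 ] Fmax [-0.0532  0.0192] rect 70.20301818847656 34.82587814331055 1.7291779518127441 tcpF [-0.1166  0.0004] tcpz 0.0367 z at tcp x 0.0292
inc [-0.06 -0.04  0.87] twist 0.1 q6 -2.17 clk 18.7
[ 0.37049556 -0.21104972  0.036661  ] 0.02429925612716114
```

apply_moves(
  increments=[0,0,0.4,0,0,0,0,0.7,0,0,-1,0,0.7,0,0,-2,0,0.7,0,0,-3,0,0.7,0,0,-4,0,0.7,0,0,-5,0,0.7,0,0,-5.8,0,0.7,0,0,-6.3,0,0.7,0,0,-6.5,0,0.7,0,0],
)

```text
clock: 19.7
position: [0.435, -0.2129, 0.0287]
eef_rot: [-0.05, -3.14, -0.001]
force: [-6.3, -0.7, 2.0]
grip_width: 0.024
finger_force: 59.6
```

```bash
python3 - <<'E'
from h import *
i,P,M,K=cap("wrist");held(i,P);print(read_state()["force"])
E
```

```text
held z 0.0224 slope x,y [-0.003 -0.005] Fmin [-0.0574 -0.0162] Fmax [0.0091 0.02  ] rect 36.18571853637695 66.543701171875 89.99160766601562 tcpF [-0.0522  0.0006] tcpz 0.0286 z at tcp x 0.0225
[-1.3443983  -0.46632341  0.1537502 ]
```

apply_moves(
  increments=[-0.1,0,0.1,0,0,-0.1,0,0.2,0,0,-0.1,0,0.2,0,0.42,-0.1,0,0.2,0,0.42,-0.1,0,0.2,0,0.42,-0.1,0,-2,0,0.42,-0.1,0,-5,0,0.42,-0.1,0,-10,0,0.42,-0.1,4,-15,0,0.42,-0.1,8,-20,0,0.42],
)

```text
clock: 20.75
position: [0.4381, -0.1503, 0.2089]
eef_rot: [0.053, 3.14, -0.001]
force: [0.2, 0.3, 0.4]
grip_width: 0.0356
finger_force: 0.0
```

apply_moves(
  increments=[0,0,0,0,0.42,0,0,0,0,0.42],
)

```text
clock: 20.95
position: [0.4385, -0.1505, 0.2076]
eef_rot: [0.048, 3.139, -0.002]
force: [-0.6, -0.3, -0.5]
grip_width: 0.036
finger_force: 0.0
```

```bash
python3 - <<'E'
from h import *
i,P,M,K=cap("wrist");bays(i,P)
for p,ang in boards(i,P): move(*p,.010,ang+90)
E
```

```text
bay 0.072 empty
bay 0 empty
bay -0.072 plate x [-0.0569  0.002 ] y -70.1860580444336 ang 1.0467861890792847 z 0.02 plug [-0.0517 -0.0701] 0.0378
plug [0.5633 0.0757] plugtop [0.5623 0.0745] 0.021 ang 55.4 size 71.1 35.8
inc [-11.81  23.03  19.66] twist -57.2 q6 -1.97 clk 21.0
```

```bash
python3 - <<'E'
from h import *
i,P,M,K=cap("wrist");save(i,"w8")
E
```

```text
(no output)
```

View pics/w8.png

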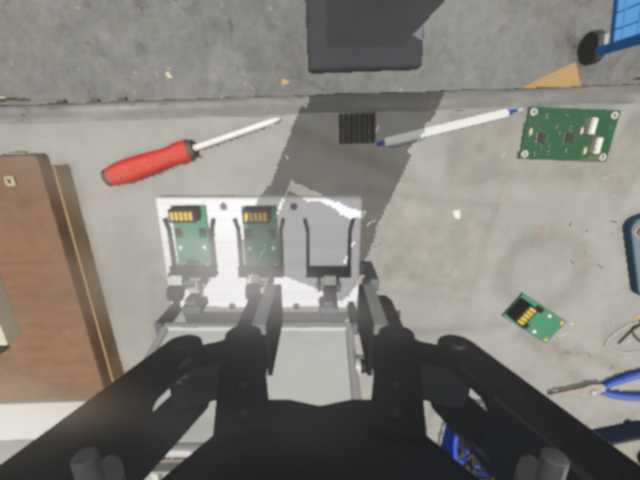

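Boards sit in the left and middle bays (shadow hid the middle one from the colour test). The last board is at (533,317).

apply_moves(
  increments=[-2,4.5,0,-5,0.42,-4,9,0,-10,0.42,-6,13.5,2,-15,0.42,-8,18,4,-22,0.42,-10,21,6,-30,0.42,-11.8,23,8,-38,0.42,-11.8,23,10,-46,0.42,-11.8,23,12,-54,0.42,-11.8,23,14,-57.2,0.42,-11.8,23,15,-57.2,0.42],
)

```text
clock: 22.05
position: [0.5621, 0.0746, 0.0538]
eef_rot: [1.457, -2.778, -0.003]
force: [-0.3, -0.2, -0.1]
grip_width: 0.0358
finger_force: 0.0
```

apply_moves(
  increments=[0,0,2,0,0.42,0,0,4,0,0.42,0,0,4,0,0.42,0,0,4,0,0.42],
)

```text
clock: 22.45
position: [0.5634, 0.075, 0.0169]
eef_rot: [1.457, -2.782, -0.001]
force: [0.2, 0.1, 0.5]
grip_width: 0.0361
finger_force: 0.0
```

```bash
python3 - <<'E'
from h import *
move(.5633,.0757,.010,145.3)
i,P,M,K=cap("wrist");boards(i,P);move(.5633,.0757,.010,145.3);print(read_state()["force"])
E
```

```text
inc [-0.05  0.05  0.69] twist -0.0 q6 -2.49 clk 22.45
plug [0.5597 0.0756] plugtop [0.5605 0.0759] 0.0219 ang 53.7 size 76.5 40.2
inc [-0.02  0.08  0.76] twist -0.0 q6 -2.49 clk 22.5
[ 0.28616567 -0.73809955 -0.15646738]
```

apply_moves(
  increments=[0,0,0.7,0,0.42,0,0,0.7,0,0,0,0,0.7,0,0,0,0,0.7,0,0,0,0,0.7,0,0,0,0,-3,0,0,0,0,-7,0,0,0,0,-10,0,0,0,0,-10,0,0],
)

```text
clock: 23.4
position: [0.5656, 0.0755, 0.1211]
eef_rot: [-1.457, 2.776, -0.005]
force: [0.2, 0.5, -1.4]
grip_width: 0.0241
finger_force: 59.3
```

```bash
python3 - <<'E'
from h import *
s=read_state();print(s["force"],s["grip_width"])
i,P,M,K=cap("wrist");held(i,P);move(*fw(-.112,.072),.12,88.15)
E
```

```text
[ 0.2002374   0.49456706 -1.42875112] 0.02411084818719963
held z 0.115 slope x,y [ 0.008 -0.001] Fmin [0.053  0.2863] Fmax [0.1168 0.3552] rect 70.23360443115234 34.979042053222656 59.84526443481445 tcpF [0.068 0.293] tcpz 0.1187 z at tcp x 0.1148
inc [28.32  3.17 -0.2 ] twist 57.2 q6 -2.49 clk 23.45
```

apply_moves(
  increments=[3.5,0.4,0,8,0,7,0.8,0,16,0,10.5,1.2,0,24,0,14,1.6,0,32,0,17.5,2,0,40,0,21,2.4,0,48,0,24.5,2.8,0,56,0,28.3,3.2,0,57.2,0,28.3,3.2,4,57.2,0,28.3,3.2,8,57.2,0],
)

```text
clock: 24.45
position: [0.3759, -0.1402, 0.0361]
eef_rot: [0.054, 3.139, -0.001]
force: [1.2, -0.1, -1.3]
grip_width: 0.0242
finger_force: 59.3
```

apply_moves(
  increments=[0,0,0,0,0,0,0,0,0,0],
)

```text
clock: 24.65
position: [0.3755, -0.1388, 0.0364]
eef_rot: [-0.05, -3.138, -0.002]
force: [-0.2, -0.7, -0.8]
grip_width: 0.024
finger_force: 59.3
```

```bash
python3 - <<'E'
from h import *
i,P,M,K=cap("wrist");held(i,P);move(*fw(-.112,.072),.028,88.15)
s=read_state();print(s["position"],s["grip_width"])
E
```

```text
held z 0.0301 slope x,y [-0.002  0.001] Fmin [-0.1237  0.056 ] Fmax [-0.0495  0.091 ] rect 74.02918243408203 34.651634216308594 1.6772925853729248 tcpF [-0.1134  0.0726] tcpz 0.0372 z at tcp x 0.0301
inc [-0.14 -0.06  0.92] twist 0.0 q6 -2.01 clk 24.7
[ 0.37600653 -0.13901485  0.03718025] 0.023763939852216257
```

apply_moves(
  increments=[0,0,0.4,0,0,0,0,0.8,0,0,-1,-0.05,0.8,0,0,-2,-0.05,0.8,0,0,-3,-0.05,0.8,0,0,-4,-0.05,0.8,0,0,-5,-0.05,0.8,0,0,-5.6,-0.05,0.8,0,0,-5.9,-0.05,0.8,0,0,-5.9,-0.05,0.8,0,0],
)

```text
clock: 25.7
position: [0.4354, -0.1417, 0.0289]
eef_rot: [-0.05, -3.141, -0.0]
force: [0.7, 0.7, -1.3]
grip_width: 0.0241
finger_force: 59.3
```

```bash
python3 - <<'E'
from h import *
i,P,M,K=cap("wrist");held(i,P);print(read_state()["force"])
E
```

```text
held z 0.0227 slope x,y [-0.    -0.001] Fmin [-0.0599  0.055 ] Fmax [0.0074 0.0907] rect 67.68140411376953 35.20199966430664 2.298276662826538 tcpF [-0.0543  0.0719] tcpz 0.0289 z at tcp x 0.0227
[-0.41669413 -0.21116039 -0.97790198]
```

apply_moves(
  increments=[-0.2,0,0,0,0,-0.35,0,0.1,0,0,-0.35,0,0.2,0,0,-0.35,0,0.2,0,0.42,-0.35,0,0.2,0,0.42,-0.35,0,0.2,0,0.42,-0.35,0,-2,0,0.42,-0.35,0,-6,0,0.42,-0.35,0,-11,0,0.42,-0.35,-4,-14,0,0.42],
)

```text
clock: 26.75
position: [0.4382, -0.1801, 0.1722]
eef_rot: [0.045, 3.139, -0.001]
force: [0.9, 0.8, -0.4]
grip_width: 0.0358
finger_force: 0.0
```

apply_moves(
  increments=[3,-2,-3,0,0.42,3,-4,-6,0,0.42,3,-4,-6,0,0.42,3,-4,-6,0,0.42],
)

```text
clock: 27.15
position: [0.4063, -0.221, 0.2291]
eef_rot: [0.052, 3.14, -0.001]
force: [-0.8, 0.1, -0.7]
grip_width: 0.0362
finger_force: 0.0
```

```bash
python3 - <<'E'
from h import *
i,P,M,K=cap("wrist");F=tof(P);z=P[...,2]
for y in(.072,0,-.072):
    q=(z>.0335)&(z<.043)&(abs(F[...,1]-y)<.018)&(F[...,0]<-.035)&(F[...,0]>-.07);f=F[q];print(y,q.sum(),np.percentile(f,[2,50,98],0).round(4).tolist(),np.median(z[q]).round(4),cv2.minAreaRect((f*1000).astype(np.float32)))
    q=(z>.06)&(z<.085)&(abs(F[...,1]-y)<.012)&(F[...,0]<.03)&(F[...,0]>-.02);print(" disc",q.sum(),F[q].mean(0),z[q].max())
move(*fw(.0115,.072),.075,88.15)
E
```

```text
0.072 336 [[-0.0574, 0.0589], [-0.051, 0.0715], [-0.0439, 0.0841]] 0.038 ((-50.40736770629883, 72.06925964355469), (14.225201606750488, 26.688119888305664), 2.221632957458496)
 disc 301 [0.00657793 0.07186505] 0.07844581201646339
0 330 [[-0.0574, -0.0125], [-0.0511, 0.0002], [-0.044, 0.0129]] 0.038 ((-50.569000244140625, 0.2421865463256836), (25.547340393066406, 14.030518531799316), 89.90278625488281)
 disc 301 [ 0.00633841 -0.00011782] 0.07742154890994335
-0.072 327 [[-0.0581, -0.0837], [-0.0521, -0.0714], [-0.0451, -0.0588]] 0.0381 ((-51.51648712158203, -71.31803131103516), (14.21945571899414, 25.871938705444336), 3.373042106628418)
 disc 64 [-0.0012381  -0.07332639] 0.06768336136077902
inc [-9.24  7.97 15.33] twist 0.0 q6 -2.14 clk 27.2
```

All three boards are home: plugs at x ≈ −51 mm, tops at 38 mm. Now the clips, starting with bay 1.

apply_moves(
  increments=[-4,3,2,0,0.42,-8,6,4,0,0.42,-9.5,8,7,0,0.42,-9.5,8,11,0,0.42,-9.5,8,14,0,0.42,-9.5,8,16,0,0.42,-9.5,8,17.1,0,0.42,-9.5,8,17.1,0,0.42,-9.5,8,17.1,0,0.42],
  grip_force=40,
)

```text
clock: 28.1
position: [0.5039, -0.1437, 0.0583]
eef_rot: [0.05, 3.141, -0.0]
force: [0.3, -0.2, 0.6]
grip_width: 0.0357
finger_force: 0.0
```

```bash
python3 - <<'E'
from h import *
move(*fw(.014,.072),.057,88.15)
i,P,M,K=cap("wrist");save(i,"w9");print(read_state()["force"]);move(*fw(.014,.072),.057,88.15)
E
```

```text
inc [ 0.06 -0.    0.13] twist 0.0 q6 -1.91 clk 28.1
[ 0.65274688 -0.28099708  0.9581309 ]
inc [0.09 0.02 0.17] twist 0.0 q6 -1.91 clk 28.15
```

View pics/w9.png

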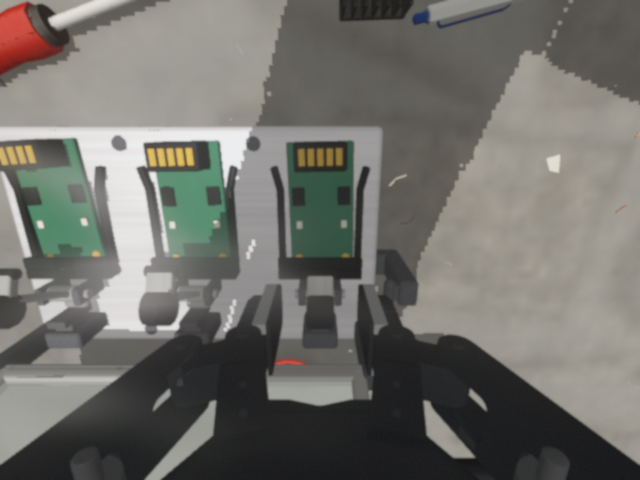

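The upright disc at (318,315) is between the fingers, and all three boards sit under the overhangs. Closing on it.

apply_moves(
  increments=[0.05,0,0.1,0,0,0.05,0,0.1,0,0,0.05,0,0.1,0,0,0.76,0,0.38,0,0,1.4,0,0.78,0,0,1.94,0,1.31,0,0,2.38,0,1.93,0,0,2.61,0,2.45,0,0,2.75,0,2.89,0,0,2.78,0,3.05,0,0],
)

```text
clock: 29.15
position: [0.4794, -0.1432, 0.0292]
eef_rot: [0.051, 3.133, -0.002]
force: [10.8, 10.4, 12.8]
grip_width: 0.011
finger_force: 56.9
```

apply_moves(
  increments=[0,0,0,0,0.42,0,0,0,0,0.42,0,0,0,0,0.42,0,0,-4,0,0.42,0,0,-8,0,0.42,0,-3.6,-8,0,0.42,-2.73,-7.2,-8,0,0.42,-2.73,-7.2,-5,0,0.42,-2.73,-7.2,-3,0,0.42,-2.73,-7.2,-3,0,0.42],
)

```text
clock: 30.15
position: [0.4992, -0.2154, 0.0551]
eef_rot: [-0.051, -3.137, -0.003]
force: [-0.1, 0.1, 0.1]
grip_width: 0.0358
finger_force: 0.0
```

```bash
python3 - <<'E'
from h import *
move(*fw(.014,0),.057,88.15)
i,P,M,K=cap("wrist");move(*fw(.014,0),.057,88.15);F=tof(P);z=P[...,2]
q=(abs(F[...,1]-.072)<.015)&(F[...,0]<.03)&(F[...,0]>-.03)&(z>.03);print(q.sum(),F[q].min(0),F[q].max(0),z[q].max())
E
```

```text
inc [-0.18 -0.02 -0.19] twist -0.0 q6 -2.03 clk 30.15
inc [-0.09 -0.   -0.03] twist 0.0 q6 -2.03 clk 30.2
4791 [-0.02011647  0.0570004 ] [0.02998215 0.08640512] 0.15223388369374
```

apply_moves(
  increments=[-0.1,0,-0.1,0,0,-0.1,0,-0.1,0,0,-0.1,0,-0.1,0,0,0.61,0,0.18,0,0,1.25,0,0.58,0,0,1.79,0,1.11,0,0,2.23,0,1.73,0,0,2.46,0,2.25,0,0,2.58,0,2.6,0,0,2.58,0,2.7,0,0],
)

```text
clock: 31.2
position: [0.4773, -0.215, 0.0325]
eef_rot: [0.05, 3.136, -0.002]
force: [2.7, 8.7, 15.3]
grip_width: 0.0108
finger_force: 55.7
```

apply_moves(
  increments=[0,0,0,0,0.42,0,0,0,0,0.42,0,0,0,0,0.42,0,0,-4,0,0.42,0,0,-8,0,0.42,0,-3.6,-8,0,0.42,-2.68,-7.2,-8,0,0.42,-2.68,-7.2,-5,0,0.42,-2.68,-7.2,-2.8,0,0.42,-2.68,-7.2,-2.8,0,0.42],
)

```text
clock: 32.2
position: [0.498, -0.2871, 0.0559]
eef_rot: [-0.051, -3.137, -0.004]
force: [-0.4, 0.0, -0.3]
grip_width: 0.0358
finger_force: 0.0
```

```bash
python3 - <<'E'
from h import *
move(*fw(.014,-.072),.057,88.15)
i,P,M,K=cap("wrist");move(*fw(.014,-.072),.057,88.15)
E
```

```text
inc [-0.07 -0.05 -0.11] twist -0.0 q6 -2.14 clk 32.2
inc [ 0.02 -0.01  0.07] twist 0.0 q6 -2.14 clk 32.25
```

apply_moves(
  increments=[0,0,0,0,0,0,0,0,0,0,0,0,0,0,0,0.71,0,0.28,0,0,1.35,0,0.68,0,0,1.89,0,1.21,0,0,2.33,0,1.83,0,0,2.56,0,2.35,0,0,2.68,0,2.6,0,0,2.68,0,2.65,0,0],
)

```text
clock: 33.25
position: [0.4751, -0.287, 0.0339]
eef_rot: [0.05, 3.136, -0.003]
force: [4.0, 8.1, 11.4]
grip_width: 0.0116
finger_force: 55.1
```

apply_moves(
  increments=[0,0,0,0,0.42,0,0,0,0,0.42,0,0,0,0,0.42,0,0,-4,0,0.42,0,0,-8,0,0.42,2,3,-12,0,0.42,4,6,-16,0,0.42,6,8,-20,0,0.42,6,8,-20,0,0.42,6,8,-20,0,0.42],
)

```text
clock: 34.25
position: [0.4156, -0.2051, 0.2331]
eef_rot: [0.05, 3.139, -0.003]
force: [0.9, -0.7, -0.5]
grip_width: 0.0359
finger_force: 0.0
```

```bash
python3 - <<'E'
from h import *
i,P,M,K=cap("wrist");save(i,"w10");F=tof(P);z=P[...,2]
for y in(.072,0,-.072):
    q=(z>.0335)&(z<.043)&(abs(F[...,1]-y)<.018)&(F[...,0]<-.035)&(F[...,0]>-.07);f=F[q];print(y,q.sum(),np.percentile(f,[2,50,98],0).round(4).tolist(),np.median(z[q]).round(4),cv2.minAreaRect((f*1000).astype(np.float32)))
    q=(z>.035)&(z<.085)&(abs(F[...,1]-y)<.012)&(F[...,0]<.03)&(F[...,0]>-.03);print(" disc",q.sum(),F[q].mean(0),z[q].max(), F[q].min(0))
a=(F[...,1]>.11)&(F[...,1]<.2)&(z>.08)&(F[...,0]>.03)&(F[...,0]<.12);print("bar",a.sum(),F[a].min(0),F[a].max(0),z[a].max())
E
```

```text
0.072 340 [[-0.0574, 0.0589], [-0.0512, 0.0715], [-0.0437, 0.084]] 0.038 ((-50.40839767456055, 71.58404541015625), (14.06960391998291, 25.84516716003418), 0.4705705940723419)
 disc 356 [-0.00132036  0.07230621] 0.05007064096061714 [-0.02003198  0.06561066]
0 339 [[-0.0574, -0.0124], [-0.0513, 0.0003], [-0.0437, 0.013]] 0.0381 ((-50.6824836730957, 0.2355499267578125), (14.631729125976562, 25.63854217529297), 0.042358335107564926)
 disc 416 [ 0.00375527 -0.00012311] 0.05156372823421862 [-0.02040686 -0.01151696]
-0.072 340 [[-0.0584, -0.0873], [-0.0518, -0.0744], [-0.0446, -0.0624]] 0.0382 ((-51.1341552734375, -75.1480712890625), (14.348458290100098, 26.20564079284668), 4.440502643585205)
 disc 468 [ 0.0037387  -0.07161049] 0.05379882466001906 [-0.01918049 -0.08387728]Traceback (most recent call last):
  File "<stdin>", line 6, in <module>
    return umr_minimum(a, axis, None, out, keepdims, initial, where)
ValueError: zero-size array to reduction operation minimum which has no identity
```

View pics/w10.png

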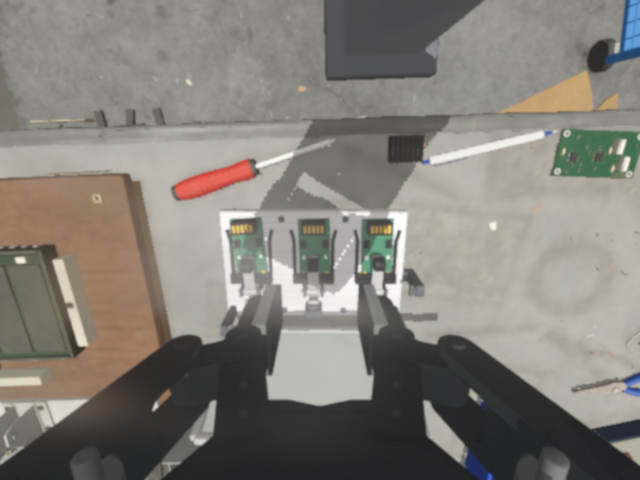

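All clips look down, but the bay 3 board has shifted about 3 mm sideways and skewed 4°. I'll check the disc heights and then recentre it with a light pinch.

```bash
python3 - <<'E'
from h import *
i,P,M,K=cap("wrist");F=tof(P);z=P[...,2]
for y in(.072,0,-.072):
    for lo,hi in((-.022,-.018),(-.018,-.014),(-.014,-.01),(-.01,-.006),(-.006,.0),(0,.006)):
        q=(z>.03)&(z<.085)&(abs(F[...,1]-y)<.005)&(F[...,0]<hi)&(F[...,0]>lo);print(y,lo,q.sum(),np.median(z[q]).round(4) if q.any() else 0,end=" | ")
    print()
move(*fw(-.0515,-.072),.028,88.15)
E
```

```text
0.072 -0.022 32 0.0442 | 0.072 -0.018 43 0.0475 | 0.072 -0.014 38 0.049 | 0.072 -0.01 20 0.0481 | 0.072 -0.006 19 0.0375 | 0.072 0 40 0.0364 | 
0 -0.022 29 0.0457 | 0 -0.018 53 0.0483 | 0 -0.014 31 0.05 | 0 -0.01 28 0.0495 | 0 -0.006 11 0.038 | 0 0 43 0.0375 | 
-0.072 -0.022 25 0.0468 | -0.072 -0.018 70 0.0494 | -0.072 -0.014 35 0.0521 | -0.072 -0.01 28 0.0516 | -0.072 -0.006 10 0.0472 | -0.072 0 38 0.0386 | 
inc [-2.06 -7.96 20.3 ] twist 0.0 q6 -2.1 clk 34.35
```

apply_moves(
  increments=[-1,-4,4,0,0.5,-2.05,-7.95,8,0,0.5,-2.05,-7.95,12,0,0.5,-2.05,-7.95,16,0,0.5,-2.05,-7.95,18.5,0,0.5,-2.05,-7.95,20.2,0,0.5,-2.05,-7.95,20.2,0,0.5,-2.05,-7.95,20.2,0,0,-2.05,-7.95,20.2,0,0,-2.05,-7.95,20.2,0,0],
  grip_force=25,
)

```text
clock: 35.35
position: [0.4336, -0.2854, 0.0306]
eef_rot: [0.05, 3.141, -0.001]
force: [-1.0, -0.0, -0.7]
grip_width: 0.0248
finger_force: 27.2
```

```bash
python3 - <<'E'
from h import *
s=read_state();print(s["force"],s["grip_width"]);move(*fw(-.0515,-.072),.028,88.15)
i,P,M,K=cap("wrist");held(i,P);move(*fw(-.0515,-.072),.028,88.15);F=tof(P);z=P[...,2]
E
```

```text
[-1.01678539 -0.03620427 -0.7128072 ] 0.02484788671059537
inc [ 0.04 -0.01  0.26] twist 0.0 q6 -2.21 clk 35.35
held z 0.0207 slope x,y [-0.007 -0.003] Fmin [-0.0581 -0.0897] Fmax [ 0.0092 -0.0544] rect 67.37496948242188 35.15669250488281 0.8103599548339844 tcpF [-0.0511 -0.0719] tcpz 0.0306 z at tcp x 0.0209
inc [ 0.04 -0.01  0.26] twist 0.0 q6 -2.21 clk 35.4
```

apply_moves(
  increments=[0,0,0,0,0.45,0,0,0,0,0.45,0,0,-3,0,0.45,0,0,-6,0,0,-3.7,0,-6,0,0,-3.7,0,-6,0,0,-3.7,0,-4,0,0,-3.7,0,-2.5,0,0,-3.7,0,-1.9,0,0,-3.7,0,-1.7,0,0],
)

```text
clock: 36.4
position: [0.4695, -0.286, 0.0464]
eef_rot: [-0.05, -3.139, -0.002]
force: [-5.8, 3.5, 13.2]
grip_width: 0.0001
finger_force: 6.5
```

apply_moves(
  increments=[0,0,-3,0,0,0,2,-7,0,0,3,5,-12,0,0.3,6,8,-17,0,0.4,6,8,-18.5,0,0.4,6,8,-18.5,0,0.4,6,8,-18.5,0,0.4],
)

```text
clock: 37.1
position: [0.4131, -0.2046, 0.2329]
eef_rot: [0.05, 3.139, -0.002]
force: [0.1, 0.5, -0.2]
grip_width: 0.0342
finger_force: 0.0
```

```bash
python3 - <<'E'
from h import *
i,P,M,K=cap("wrist");F=tof(P);z=P[...,2]
for y in(.072,0,-.072):
    q=(z>.0335)&(z<.043)&(abs(F[...,1]-y)<.018)&(F[...,0]<-.035)&(F[...,0]>-.07);f=F[q];print(y,q.sum(),np.percentile(f,[2,50,98],0).round(4).tolist(),np.median(z[q]).round(4),cv2.minAreaRect((f*1000).astype(np.float32)))
    q=(z>.03)&(z<.085)&(abs(F[...,1]-y)<.005)&(F[...,0]<-.01)&(F[...,0]>-.018);print(y,q.sum(),np.median(z[q]).round(4))
i,P,M,K=cap("side");F=tof(P);z=P[...,2]
a=(F[...,1]>.115)&(F[...,1]<.18)&(z>.07)&(z<.13)&(F[...,0]>.03)&(F[...,0]<.12);print("bar",a.sum(),F[a].min(0),np.median(F[a],0),F[a].max(0),z[a].max(),np.median(z[a]))
move(*fw(.07,.146),.20,-1.85);move(*fw(.07,.146),.20,-181.85)
E
```

```text
0.072 318 [[-0.0574, 0.0593], [-0.0511, 0.0719], [-0.0441, 0.0838]] 0.0381 ((-50.77548599243164, 71.99252319335938), (13.679025650024414, 25.752796173095703), 0.7838250994682312)
0.072 71 0.0485
0 320 [[-0.0575, -0.0119], [-0.0512, 0.0008], [-0.0441, 0.0125]] 0.0381 ((-50.97801208496094, 0.21398067474365234), (14.051159858703613, 24.67229461669922), 0.20213261246681213)
0 76 0.0498
-0.072 327 [[-0.0575, -0.0842], [-0.0512, -0.0713], [-0.0442, -0.0591]] 0.0381 ((-50.80337905883789, -71.93608856201172), (13.808089256286621, 26.048295974731445), 0.1434691697359085)
-0.072 68 0.0461
bar 178 [0.0622055  0.11525347] [0.06686464 0.14442116] [0.07436088 0.16387647] 0.11141473093383192 0.10809486553137432
inc [-14.45  13.78   3.12] twist -90.0 q6 -2.1 clk 37.2
inc [-14.45  13.78   3.12] twist -90.0 q6 -2.1 clk 37.2
```

```bash
cat > c.py <<'E'
from h import *
from scipy.optimize import least_squares
for n in("wrist","scene","side"):
    i,P,M,K=cap(n);F=tof(P);z=P[...,2]
    for y in(.072,0,-.072):
        q=(z>.036)&(z<.06)&(abs(F[...,1]-y)<.0055)&(F[...,0]<-.004)&(F[...,0]>-.03)
        x,w=F[q][:,0],z[q]
        if q.sum()<12: continue
        r=least_squares(lambda a:np.hypot(x-.024+.038*np.cos(a[0]),w-.032-a[1]-.038*np.sin(a[0]))-.008,[.2,0],loss="soft_l1",f_scale=.001) if 0 else least_squares(lambda a:np.hypot(x-.024+.038*np.cos(a[0]),w-.032-.038*np.sin(a[0]))-.008,[.2],loss="soft_l1",f_scale=.001)
        print(n,y,q.sum(),"clip angle",(r.x[0]-.105).round(3),"cost",r.cost*1e6)
E
python3 c.py
```

```text
wrist 0.072 141 clip angle 0.133 cost 45.53502212296467
wrist 0 162 clip angle 0.168 cost 50.05481494845313
wrist -0.072 148 clip angle 0.072 cost 58.15074737288888
scene 0.072 60 clip angle 0.136 cost 47.08292176510225
scene 0 69 clip angle 0.158 cost 51.47138309571108
scene -0.072 67 clip angle 0.066 cost 49.41346431097115
side 0.072 45 clip angle 0.158 cost 38.49811439722866
side 0 42 clip angle 0.175 cost 27.85661298692548
side -0.072 30 clip angle 0.086 cost 33.01770531567915
```

Bay 3 is seated (0.075 rad), while clips 1 and 2 stand at about 0.14 and 0.165. I'll press those two down as well.

apply_moves(
  increments=[-3,-0.8,4,0,0,-6,-0.8,8,0,0,-6,-0.8,12,0,0,-6,-0.8,16,0,0,-6,-0.8,17.5,0,0,-6,-0.8,18.1,0,0,-6,-0.8,18.4,0,0,-6,-0.8,18.5,0,0,-6,-0.8,16,0,0,-6,-0.8,14,0,0],
)

```text
clock: 38.35
position: [0.473, -0.2147, 0.0936]
eef_rot: [0.05, 3.14, -0.001]
force: [1.1, -1.0, -0.0]
grip_width: -0.0
finger_force: 0.0
```

apply_moves(
  increments=[0,3.6,0,0,0,0,7.2,0,0,0,0,7.2,2.5,0,0,0,7.2,3.9,0,0,0,7.2,4.3,0,0,0,7.2,4.5,0,0,0,7.2,4.5,0,0,0,7.2,2,0,0,2,4,-3,0,0.4,4,0,-8,0,0.4],
)

```text
clock: 39.35
position: [0.4418, -0.1964, 0.1516]
eef_rot: [0.048, 3.141, -0.0]
force: [0.6, -0.8, 0.2]
grip_width: 0.0284
finger_force: 0.0
```

apply_moves(
  increments=[2,0,-5,0,0.4,2,0,-6,0,0.4,2,0,-6,0,0.4],
)

```text
clock: 39.65
position: [0.4229, -0.1965, 0.2126]
eef_rot: [0.052, 3.136, -0.005]
force: [0.7, -0.6, -0.4]
grip_width: 0.034
finger_force: 0.0
```

```bash
python3 c.py; python3 - <<'E'
from h import *
i,P,M,K=cap("wrist");F=tof(P);z=P[...,2]
for y in(.072,0,-.072):
    q=(z>.0335)&(z<.043)&(abs(F[...,1]-y)<.018)&(F[...,0]<-.035)&(F[...,0]>-.07);f=F[q];print(y,q.sum(),np.median(z[q]).round(4),cv2.minAreaRect((f*1000).astype(np.float32)))
move(*fw(.0675,.146),.20,-1.85);print(read_state()["q"])
E
```

```text
wrist 0.072 172 clip angle 0.071 cost 50.02399851125259
wrist 0 164 clip angle 0.064 cost 46.43883516508389
wrist -0.072 163 clip angle 0.07 cost 42.10229340124021
scene 0.072 58 clip angle 0.062 cost 48.019088158214394
scene 0 67 clip angle 0.067 cost 47.28411967952064
scene -0.072 70 clip angle 0.067 cost 53.61796181463863
side 0.072 40 clip angle 0.083 cost 27.78578922827692
side 0 41 clip angle 0.081 cost 33.61965152807081
side -0.072 30 clip angle 0.087 cost 28.105597824639396
0.072 393 0.0381 ((-50.395381927490234, 71.64755249023438), (14.418342590332031, 25.75514030456543), 0.9936598539352417)
0 390 0.038 ((-50.34727478027344, 0.39475250244140625), (14.481704711914062, 25.696029663085938), 0.4524657428264618)
-0.072 400 0.0381 ((-50.29766082763672, -72.04566955566406), (14.332976341247559, 26.284053802490234), 1.8594474792480469)
inc [-13.33  12.8    0.84] twist -90.0 q6 -2.07 clk 39.85
[-5.33375039e-01  2.25026379e-01  1.88674757e+00  5.38379079e-05
  1.03170555e+00 -2.07253874e+00]
```

Everything is seated: clips at about 0.07 and plugs home. Next I go to the cover handle.

apply_moves(
  increments=[0,4,-1,8,0.4,0,8,-1,16,0.4,0,12.9,-1,24,0.4,0,12.9,-1,32,0.4,0,12.9,-1,40,0.4,0,12.9,-1,48,0.4,-4,12.9,-1,56,0.4,-8,12.9,-1,64,0.4,-12,12.9,-1,72,0.4,-13.4,12.9,0,80,0.4],
)

```text
clock: 40.85
position: [0.5633, -0.0707, 0.2086]
eef_rot: [2.063, 2.368, 0.001]
force: [-1.7, -0.0, -0.4]
grip_width: 0.034
finger_force: 0.0
```

apply_moves(
  increments=[0,0,0,8,0.4,0,0,0,10,0.4,0,0,2,10,0.4,0,0,2,10,0.4],
)

```text
clock: 41.25
position: [0.5589, -0.0703, 0.1862]
eef_rot: [-2.253, -2.183, 0.005]
force: [0.3, -0.3, -0.1]
grip_width: 0.0343
finger_force: 0.0
```

```bash
python3 - <<'E'
from h import *
move(*fw(.0685,.147),.092,-1.85)
i,P,M,K=cap("wrist");F=tof(P);z=P[...,2]
a=(F[...,1]>.12)&(F[...,1]<.18)&(z>.08)&(z<.13)&(F[...,0]>.03)&(F[...,0]<.12);print("bar",a.sum(),F[a].min(0),F[a].max(0),z[a].max())
move(*fw(.0685,.147),.092,-1.85)
E
```

```text
inc [-0.02  0.19  9.42] twist 0.0 q6 -0.18 clk 41.25
bar 918 [0.06422937 0.12008292] [0.07533105 0.16209536] 0.1105122813532598
inc [-0.01  0.12  9.57] twist 0.0 q6 -0.18 clk 41.3
```

apply_moves(
  increments=[0,0.28,4,0,0.4,0,0.28,7,0,0.4,0,0.28,9.4,0,0.4,0,0.28,9.4,0,0,0,0.28,9.4,0,0,0,0.28,9.4,0,0,0,0.28,9.4,0,0],
  grip_force=30,
)

```text
clock: 42.0
position: [0.5615, -0.0707, 0.0955]
eef_rot: [-2.254, -2.184, 0.004]
force: [-5.4, -0.6, -13.4]
grip_width: 0.0108
finger_force: 30.7
```

apply_moves(
  increments=[0,-0.5,-0.05,0,0,0,-1.0,-0.08,0,0,0,-1.5,-0.03,0,0,0,-2,0.04,0,0,0,-2.5,0.2,0,0,0,-2.93,0.36,0,0,0,-3.28,0.53,0,0,0,-3.59,0.71,0,0,0,-3.9,0.93,0,0,0,-4.19,1.16,0,0],
)

```text
clock: 43.0
position: [0.5225, -0.0695, 0.0868]
eef_rot: [2.254, 2.183, 0.005]
force: [-5.1, 4.5, 11.5]
grip_width: 0.0105
finger_force: 33.7
```

apply_moves(
  increments=[0,-0.2,0.18,0,0,0,-0.36,0.35,0,0,0,-0.36,0.35,0,0.4,0,-0.36,0.35,0,0.4,0,-0.36,0.35,0,0.4,0,-0.36,-4,0,0.4,0,-0.36,-9,0,0.4,0,-0.36,-13,0,0.4,0,-0.36,-13,0,0,0,-0.36,-13,0,0],
)

```text
clock: 44.0
position: [0.5178, -0.0696, 0.2145]
eef_rot: [2.256, 2.185, 0.001]
force: [-0.1, -0.3, -0.2]
grip_width: 0.0059
finger_force: 0.0
```

```bash
python3 - <<'E'
from h import *
i,P,M,K=cap("side");save(i,"s2")
F=tof(P);z=P[...,2]
a=(F[...,1]>.115)&(F[...,1]<.18)&(z>.045)&(z<.13)&(F[...,0]>-.02)&(F[...,0]<.12);print("bar",a.sum(),np.median(F[a],0),np.median(z[a]),z[a].max())
move(*fw(-.061,0),.12,-1.85)
E
```

```text
bar 176 [0.00895961 0.14425546] 0.07235531961686936 0.0760700967949215
inc [-14.66  -8.65   9.34] twist 0.0 q6 -0.19 clk 44.05
```

View pics/s2.png

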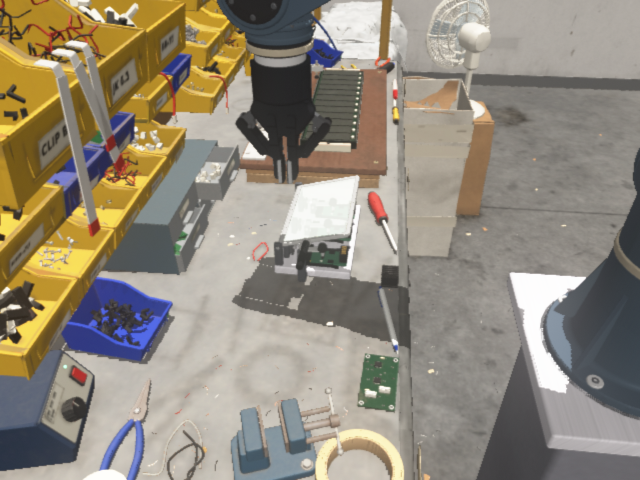

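The cover sinks at about 0.3 rad, all in order. Moving over the middle of its front bar.

apply_moves(
  increments=[-4,-2.3,0,0,0,-8,-4.6,0,0,0,-12,-7,0,0,0,-14.6,-8.6,0,0,0,-14.6,-8.6,4,0,0,-14.6,-8.6,8,0,0,-14.6,-8.6,10,0,0,-14.6,-8.6,10,0,0,-14.6,-8.6,10,0,0,-14.6,-8.6,10,0,0],
)

```text
clock: 45.05
position: [0.4274, -0.2129, 0.1148]
eef_rot: [2.256, 2.185, 0.0]
force: [-0.4, 0.2, 0.1]
grip_width: -0.0
finger_force: 0.0
```

```bash
python3 - <<'E'
from h import *
move(*fw(-.060,0),.057,-1.85)
i,P,M,K=cap("side");F=tof(P);z=P[...,2]
a=(F[...,1]>.115)&(F[...,1]<.18)&(z>.045)&(z<.13)&(F[...,0]>-.02)&(F[...,0]<.12);print("bar",a.sum(),np.median(F[a],0),np.median(z[a]),z[a].max())
a=(abs(F[...,1])<.09)&(abs(F[...,1])>.03)&(abs(F[...,0]+.06)<.01)&(z>.045)&(z<.12);print("front",a.sum(),np.median(F[a],0),z[a].max(),np.median(z[a]))
move(*fw(-.060,0),.057,-1.85);print(read_state()["force"])
E
```

```text
inc [-0.03 -0.04  5.78] twist 0.0 q6 -0.53 clk 45.05
bar 180 [0.00878887 0.14327673] 0.07088382782738739 0.07442706353595097
front 184 [-0.05716905  0.05634178] 0.08837938638257858 0.08539461321764535
inc [-0.03 -0.06  5.8 ] twist 0.0 q6 -0.53 clk 45.1
[ 1.0755345  -0.37447184  0.92697487]
```

apply_moves(
  increments=[0,0,2,0,0,0,0,2.8,0,0,0,0,3.4,0,0,0,0,4,0,0,0,0,4.6,0,0,0,0,5.2,0,0,0,0,5.6,0,0,0,0,5.9,0,0,0,0,5.9,0,0],
)

```text
clock: 46.0
position: [0.4271, -0.2128, 0.0567]
eef_rot: [2.256, 2.186, -0.0]
force: [-9.0, 5.1, 33.4]
grip_width: -0.0002
finger_force: 16.6
```

```bash
cat > d.py <<'E'
from h import *
i,P,M,K=cap("side");save(i,"s3");F=tof(P);z=P[...,2]
a=(F[...,1]>.115)&(F[...,1]<.18)&(z>.04)&(z<.13)&(F[...,0]>-.02)&(F[...,0]<.12);print("bar",a.sum(),np.median(F[a],0),np.median(z[a]),z[a].max())
a=(abs(F[...,1])<.09)&(abs(F[...,1])>.03)&(abs(F[...,0]+.06)<.01)&(z>.045)&(z<.12);print("front",a.sum(),np.median(F[a],0),z[a].max(),np.median(z[a]))
print(read_state()["position"],read_state()["force"])
E
python3 d.py
```

```text
bar 196 [0.00803695 0.14071958] 0.05860808900596104 0.06285836321079974
front 219 [-0.05824146  0.05898267] 0.0602767162064356 0.0563964050124488
[ 0.42716687 -0.212788    0.05675873] [-9.71665103  5.18739659 32.8018958 ]
```

The cover is down at the shut height (front bar ≈57 mm). I rise and verify it stays shut.

apply_moves(
  increments=[0,0,-1,0,0,0,0,-4,0,0,0,0,-9,0,0,0,0,-14,0,0,0,0,-14,0,0,0,0,-14,0,0,0,0,-14,0,0,0,0,-14,0,0,0,0,-14,0,0,0,0,-14,0,0],
)

```text
clock: 47.05
position: [0.4268, -0.2125, 0.1944]
eef_rot: [-2.256, -2.185, 0.0]
force: [-0.7, 0.8, -0.4]
grip_width: -0.0
finger_force: 0.0
```

```bash
python3 d.py; python3 - <<'E'
from h import *
i,P,M,K=cap("wrist");F=tof(P);z=P[...,2]
a=(abs(F[...,1])<.085)&(z>.05)&(z<.12)&(F[...,0]>-.065)&(F[...,0]<-.057);print("front",a.sum(),np.median(z[a]),z[a].max())
for y in(.072,0,-.072):
    q=(z>.0335)&(z<.043)&(abs(F[...,1]-y)<.018)&(F[...,0]<-.035)&(F[...,0]>-.07);print(y,q.sum(),np.median(z[q]) if q.any() else 0)
E
```

```text
bar 195 [0.00825032 0.14014996] 0.05872646709830043 0.062597188543148
front 368 [-0.05853729  0.03763848] 0.0606316375196051 0.05697335413898136
[ 0.42682023 -0.21259226  0.19452138] [-0.05140557  0.63414714  0.23234932]
front 1490 0.05719806059408927 0.05952362122036425
0.072 0 0
0 0 0
-0.072 0 0
```

View pics/s3.png

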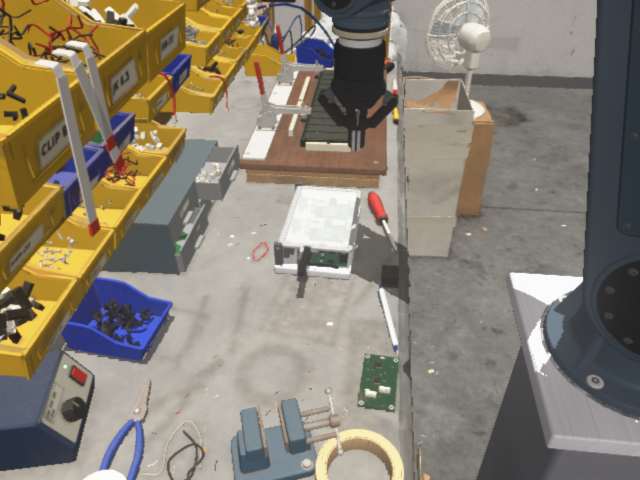

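The cover lies flat and shut (front bar at 57 mm) at (320,225), the bystanders haven't moved, and the arm is clear. Handing in.

```bash
python3 -c "
from rig import hand_in;print(hand_in())"
```

```text
the job is handed in; nothing more can be done
None
```

I loaded all three boards fully home, put all three clips down on them and pressed the cover shut past its catch. I then handed the job in at about 47 s; no verdict came back.

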